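# Load the cap reader, bring its slide onto the mark free of backlash, and clamp it

## Robot

A 6-joint arm with a two-finger parallel gripper is mounted at the origin on the work surface. World frame = base frame: x ahead of the robot, y to its left, z up, the work surface at z = 0. Lengths are in m, angles in rad, forces in N, time in s.
With the tool pointing down it reaches from about 0.325 to 0.775 m from the base axis. Payload 5.5 kg.
Tool frame: the origin (TCP) lies at the very end of the fingers, on their centre line; the grasp point (between the pads) lies 19 mm behind it; z points along the fingers, y is the line along which they close (so a half turn about z gives the same grasp; the last joint's range is limited). The gripper opens to 85 mm and grips with 20 to 120 N. Pads are 22 mm wide; open, the fingers measure 114 mm over their backs; the gripper's body (76 mm by 85 mm) begins 54 mm behind the grasp point. The pads swing forward as they close: fully open they stand 13 mm farther back than shut.
Start: joints at [1.168, 0.091, 1.231, -0, 1.82, -0.057], TCP at [0.203, 0.564, 0.231] pointing down, gripper open.
Joint ranges: [-2.87, 2.87], [-0.86, 2.18], [0.17, 2.46], [-1.51, 4.65], [0.06, 2.69], [-2.65, 2.65]. Speed limits (rad/s): [2.57, 2.57, 3.01, 3.14, 3.14, 3.14].

## Interface

Orientations are given as a rotation vector (axis times angle).
In Python, from station import env, imaging, nets gives the robot as it stands.
- The arm moves only by the tool drive_tool, never from a script. Its argument "commands" is text: rows parted by semicolons, each of 7 numbers parted by spaces: the shift along the world's x, y, z in mm, then the turn, a rotation vector about the world's x, y, z in degrees, then the finger opening in mm, from 0 to 85.4. A call has 1 to 10 rows; each row shifts and turns the commanded pose from where the row before left it; what a row does not reach is not made up. A row lasts 1/12 s, in which the tool goes at most 41.7 mm and 7.16 degrees, less where a joint would pass 70% of its speed; a pose out of reach is approached as far as the arm can. A call with a gripper value outside its range is refused whole. The fingers move at their own pace and stop on an object; the grip force is fixed at half the most. Time passes only in rows, so rows that do not move let the fingers close. It gives the time, the measured TCP pose, the force, the opening and the grip force at its end, in the units of the state.
- env.get_state(): the state, without advancing time (a new reading comes with each control period).
- imaging.read_camera(name): name is "scene" or "top" or "wrist"; returns a dict with "pixels" (400x640x3 uint8, red, green, blue), "depth" (400x640 float32, m along the optical axis (not along the pixel's ray), 0 where there is no reading), "camera_matrix" (3x3 intrinsics, pixels), "k1" (the pictures are not rectified: a ray, as slopes to the right and down, at radius r is drawn at 1 + k1 r^2 times it, then the intrinsics apply), "eye" and "rotation" of the camera in the world. Camera axes: x right, y up, looking along -z (the intrinsics and any distortion apply to the point x, -y, -z); pixel columns grow to the right and rows downward; lengths in m; the calibration is good to about 2 mm. A picture is of the moment at which its call begins.
- env.hand_in(): hands the job in; it is judged then, once.
Trained networks look in a picture, given as the dict that the camera call returned (one of the last four; its "shot" number tells which), for a name from the list of things; names that differ only in an ending like _2 or _b are one class to them, and where a whole thing is asked for, a point or a joint stands for the part that bears it (a point fixed in the world has none). Each returns a list of dicts, best first, with "conf" (0 to 1); they miss things now and then, are a little off and sometimes report something else, mostly with a low value. They report only what shows in the picture. A call takes as long as a camera call.
- nets.look_for(query, picture): "rect" ([left, top, right, bottom] in pixels, round what is visible of it).
- nets.outline_of(query, picture): "pixels" (400x640 bool, what is visible of it) and "rect" ([left, top, right, bottom] in pixels, round what is visible of it).
The state is a dict: "t": time; "joints": joint angles; "joint_velocities": joint speeds; "effort": joint torques, N m; "tool_pos": TCP position; "orientation": TCP orientation; "contact_force": force on the tool from outside, world axes, zero at the start; "torque": the same for the moment, N m; "gripper_width": finger opening in m; "gripper_force": force on a finger pad.
Only numpy, scipy, OpenCV 4.12 (cv2) and the standard library are available. Lean on these libraries where they do the work, as an engineer would, in place of code of your own. Each camera call takes 0.05 s, during which the arm holds its last target. There are 200 camera calls.

## Task

First put every red cap that lies rim-down on the table into the pockets of the reader's slide, one to a pocket, rim down and lying flat (leave the used cap that lies rim-up, with its hollow showing, and the other desk things where they are). Then set the handwheel: wind it clockwise about a quarter turn past the black mark on its dial, then come back anticlockwise and stop with the handle on the mark, so that the play in the drive is taken up in that direction (if you drop below the mark, go past it and come back again). Last, turn the clamp knob clockwise until its foot just touches the slide and then a quarter of a turn more, no further, and let go.

Things in the scene. Friction and masses are not known exactly. Their poses are not given: they have to be found in the camera images.
- cap1_mid (a point): centre (half-way up) of a red plastic screw cap, 40 mm across, 20 mm tall, closed flat top, open rim below; z axis points out of its closed top. It starts rim-down on the table. It may be absent. It weighs about 20 g
- cap2_mid (a point): centre (half-way up) of a red plastic screw cap, 40 mm across, 20 mm tall, closed flat top, open rim below; z axis points out of its closed top. It starts rim-down on the table. It may be absent. It weighs about 20 g
- cap3_mid (a point): centre (half-way up) of a red plastic screw cap, 40 mm across, 20 mm tall, closed flat top, open rim below; z axis points out of its closed top. It starts rim-down on the table. It may be absent. It weighs about 20 g
- cap4_mid (a point): centre (half-way up) of a red plastic screw cap, 40 mm across, 20 mm tall, closed flat top, open rim below; z axis points out of its closed top. It starts rim-down on the table. It may be absent. It weighs about 20 g
- cap5_mid (a point): centre (half-way up) of a red plastic screw cap, 40 mm across, 20 mm tall, closed flat top, open rim below; z axis points out of its closed top. It starts rim-down on the table. It may be absent. It weighs about 20 g
- used_cap_mid (a point): centre of a used cap of the same size lying rim-up (hollow showing, z axis up), among the others: to be left where it is
- pocket1 (a point): centre of the floor of pocket 1 of 5 in the slide's aluminium plate: round, 47 mm across, 6 mm deep; the plate's top is 26 mm above the table, the pocket floor 20 mm. The pockets stand 53 mm apart in a row along y, number 1 nearest the handwheel; x and y axes are those of the reader's base (x away from the robot, y along the slide). The plate is 78 mm wide across the row; a black reader bar 46 mm tall stands 73 to 89 mm beyond the row (+x side)
- pocket2 (a point): centre of the floor of pocket 2 of 5 in the slide's aluminium plate: round, 47 mm across, 6 mm deep; the plate's top is 26 mm above the table, the pocket floor 20 mm. The pockets stand 53 mm apart in a row along y, number 1 nearest the handwheel; x and y axes are those of the reader's base (x away from the robot, y along the slide). The plate is 78 mm wide across the row; a black reader bar 46 mm tall stands 73 to 89 mm beyond the row (+x side)
- pocket3 (a point): centre of the floor of pocket 3 of 5 in the slide's aluminium plate: round, 47 mm across, 6 mm deep; the plate's top is 26 mm above the table, the pocket floor 20 mm. The pockets stand 53 mm apart in a row along y, number 1 nearest the handwheel; x and y axes are those of the reader's base (x away from the robot, y along the slide). The plate is 78 mm wide across the row; a black reader bar 46 mm tall stands 73 to 89 mm beyond the row (+x side)
- pocket4 (a point): centre of the floor of pocket 4 of 5 in the slide's aluminium plate: round, 47 mm across, 6 mm deep; the plate's top is 26 mm above the table, the pocket floor 20 mm. The pockets stand 53 mm apart in a row along y, number 1 nearest the handwheel; x and y axes are those of the reader's base (x away from the robot, y along the slide). The plate is 78 mm wide across the row; a black reader bar 46 mm tall stands 73 to 89 mm beyond the row (+x side)
- pocket5 (a point): centre of the floor of pocket 5 of 5 in the slide's aluminium plate: round, 47 mm across, 6 mm deep; the plate's top is 26 mm above the table, the pocket floor 20 mm. The pockets stand 53 mm apart in a row along y, number 1 nearest the handwheel; x and y axes are those of the reader's base (x away from the robot, y along the slide). The plate is 78 mm wide across the row; a black reader bar 46 mm tall stands 73 to 89 mm beyond the row (+x side)
- handle_mid (a point): middle of the handwheel's steel handle: upright round pin 16 mm across, 42 mm tall (81 to 123 mm above the table), 38 mm from the wheel's axis; it spins freely on its own upright axis. Turning the wheel takes 4 to 7 N at the handle, and it stays where it is left
- wheel_axis (a point): point on the handwheel's upright axis, 70 mm above the table; axes as the reader's base. The black wheel is 94 mm across, its rim's top 81 mm above the table, over a dial plate 116 mm across
- dial_mark (a point): the black mark on the dial plate, 56 mm from the wheel's axis on the side of the robot (-x of the base), 70 mm above the table; the wheel is on the mark when its handle lies in line between axis and mark
- wheel (a joint): handwheel angle (rad): 0 with the handle on the mark, grows clockwise seen from above (the handle then moves from -x towards +y of the base). It starts 0.75 to 1.6 below the mark. Free from -1.75 to 2.6
- carriage (a joint): position of the slide (m) along the base's y axis; 0 when the wheel is on the mark with the play taken up by coming back anticlockwise. A pin under the wheel, 16 mm off the axis, drives it in a slot with 6 mm of play: winding clockwise the slide follows 16 mm x sin(angle) - 6 mm, winding back it stays until the play is used up and then follows 16 mm x sin(angle). 5 N of friction holds it
- knob_grip (a point): middle of the clamp knob's grip: upright-axis bar 44 mm long (its x axis), 14 mm wide, 22 mm tall, about 95 mm above the table at the start (93 to 101); it sinks 4 mm per rad of turning. Under it a round collar 38 mm across; a steel column as tall as 87 mm stands 39 to 61 mm beyond its axis (+x of the base)
- knob (a joint): clamp knob angle (rad), grows clockwise seen from above (tightening); it starts at 0 to 0.5 and touches at an unknown 1.0 to 2.5, takes up to 0.3 N m and stays where it is left
- foot (a joint): how far the sprung foot of the clamp has been pushed up into its screw (m): 0 until the foot touches the slide, then 4 mm per rad of turning (a quarter turn past touch: 0.0063). The same movement shows as a thin brass pin rising out of the knob's top by that much (its tip is level with the knob's top till then)
- pot: closed sample pot, 42 mm across, 55 mm tall, origin under its centre: a bystander
- sanitiser: hand sanitiser bottle, 60 mm across, 150 mm tall, origin under its centre: a bystander
- stamp: wooden rubber stamp, 60 x 30 mm, 55 mm tall, origin under its centre: a bystander

How it is judged:
By the outcome, as a careful person would: the job done as asked, in the order asked, and still so for the second after the job is handed in, with the robot touching nothing.
Of cap1, cap2, cap3, cap4, cap5 only 3 to 5 are there at a start; the rules pass over those that are not, and their reading is None.
At some moment in a run one of cap1, cap2, cap3, cap4, cap5 may be knocked a few centimetres aside while the robot is not near it.
Once in a run the grip may slacken for a moment while it holds something.
It also fails if it takes over 210 s, if anything falls off the work surface, if the arm or the gripper's body presses on something with over 40 N, if the wrist force passes 120 N, or if a joint passes its speed limit or range.

## Working session

There is one attempt and no reset: what is moved stays moved. The work goes in short steps, Python scripts to look and compute and a tool call to move; the robot and the scene stay as the last step left them, time stands still between calls to the robot, and variables do not carry over. Pictures are saved under pics/ and viewed, at most 14 in all, crops included, and the job is handed in when it is done.

Besides the shell and the picture viewer there is one more tool, called after "Emit:" as a command line: name --argument value ..., lists and objects as JSON in quotes. drive_tool: Moves the arm, as the interface text tells. Its arguments: {"type":"object","properties":{"commands":{"type":"string"}},"required":["commands"]}

```bash
ls; mkdir -p pics; cat > h.py <<'E'
import sys; sys.path.insert(0,'.')
import numpy as np, cv2
from station import env, imaging, nets
def px2w(p,u,v,z=None,d=None):
    K=p['camera_matrix'];x=(u-K[0,2])/K[0,0];y=(v-K[1,2])/K[1,1]
    a,b=x,y
    for _ in range(20):
        s=1+p['k1']*(a*a+b*b);a,b=x/s,y/s
    r=np.array(p['rotation'])@np.array([a,-b,-1.0]);e=np.array(p['eye'])
    if z is not None: d=(z-e[2])/r[2]
    return e+d*r
def w2px(p,w):
    c=np.array(p['rotation']).T@(np.array(w)-np.array(p['eye']));a,b=c[0]/-c[2],-c[1]/-c[2]
    s=1+p['k1']*(a*a+b*b);K=p['camera_matrix'];return np.array([K[0,0]*a*s+K[0,2],K[1,1]*b*s+K[1,2]])
def save(p,n,crop=None,f=1):
    im=p['pixels'][...,::-1]
    if crop: im=im[crop[1]:crop[3],crop[0]:crop[2]]
    cv2.imwrite('pics/'+n,cv2.resize(im,None,fx=f,fy=f,interpolation=cv2.INTER_CUBIC))
E
python3 - <<'E'
from h import *
p=imaging.read_camera('top');save(p,'top0.png')
q=imaging.read_camera('scene');save(q,'scene0.png')
print(p['eye'],p['rotation'],p['camera_matrix'],p['k1'],q['eye'])
for n,z in [('cap1_mid',.02),('used_cap_mid',.02),('pocket1',.02),('handle_mid',.123),('wheel_axis',.081),('dial_mark',.07),('knob_grip',.106),('pot',.055),('sanitiser',.15),('stamp',.055)]:
    for r in nets.look_for(n,p)[:8]:
        a=r['rect'];u,v=(a[0]+a[2])/2,(a[1]+a[3])/2
        print(n,round(r['conf'],2),np.round(a),np.round(px2w(p,u,v,z=z),4))
E
```

```text
pics
[0.29887176 0.0372109  1.25574917] [ 0.15135344 -0.14513462 -1.54984256] [[444.93982118   0.         311.69356619]
 [  0.         444.93982118 201.94818001]
 [  0.           0.           1.        ]] 0.04205102174388069 [1.11807486 0.18081569 0.9626972 ]Traceback (most recent call last):
  File "<stdin>", line 8, in <module>
  File "h.py", line 10, in px2w
    if z is not None: d=(z-e[2])/r[2]
                                 ~^^^
IndexError: invalid index to scalar variable.
```

Rotation is a rotation vector.

```bash
sed -i "s/np.array(p\['rotation'\])/cv2.Rodrigues(np.array(p['rotation'],float))[0]/" h.py
python3 - <<'E'
from h import *
p=imaging.read_camera('top')
for n,z in [('cap1_mid',.02),('used_cap_mid',.02),('pocket1',.02),('handle_mid',.123),('wheel_axis',.081),('dial_mark',.07),('knob_grip',.106),('pot',.055),('sanitiser',.15),('stamp',.055)]:
    for r in nets.look_for(n,p)[:8]:
        a=r['rect'];u,v=(a[0]+a[2])/2,(a[1]+a[3])/2
        print(n,round(r['conf'],2),np.round(a),np.round(px2w(p,u,v,z=z),4))
E
```

```text
cap1_mid 0.74 [408. 166. 440. 198.] [ 0.5973 -0.2738  0.02  ]
cap1_mid 0.73 [378. 228. 401. 246.] [ 0.4397 -0.1748  0.02  ]
used_cap_mid 0.62 [263. 226. 279. 241.] [0.4441 0.1565 0.02  ]
pocket1 0.7 [254. 166. 402. 201.] [ 0.5896 -0.0028  0.02  ]
pocket1 0.22 [473. 246. 487. 268.] [ 0.3898 -0.4197  0.02  ]
handle_mid 0.63 [255. 165. 401. 197.] [0.5731 0.0012 0.123 ]
handle_mid 0.51 [434. 186. 439. 193.] [ 0.5536 -0.2803  0.123 ]
wheel_axis 0.74 [243. 150. 444. 206.] [ 0.5912 -0.0417  0.081 ]
wheel_axis 0.64 [256. 166. 400. 197.] [5.808e-01 4.000e-04 8.100e-02]
dial_mark 0.9 [241. 148. 447. 207.] [ 0.5951 -0.0435  0.07  ]
knob_grip 0.75 [256. 159. 276. 177.] [0.6089 0.1669 0.106 ]
pot 0.54 [166. 231. 184. 249.] [0.4196 0.4106 0.055 ]
sanitiser 0.75 [139. 179. 173. 208.] [0.5255 0.4377 0.15  ]
sanitiser 0.23 [474. 248. 490. 270.] [ 0.3744 -0.3773  0.15  ]
stamp 0.71 [473. 249. 491. 268.] [ 0.3814 -0.411   0.055 ]
stamp 0.21 [266. 170. 400. 198.] [ 0.5811 -0.0136  0.055 ]
```

View pics/top0.png

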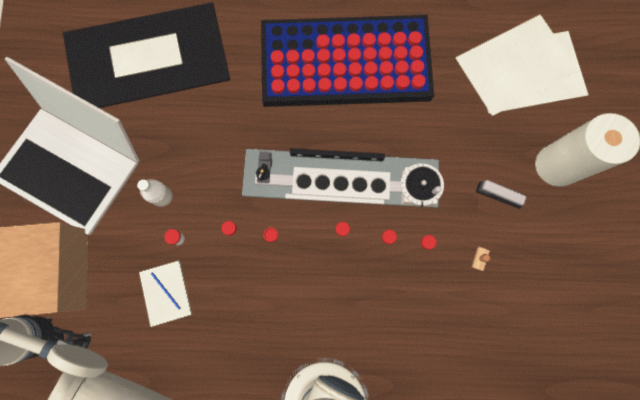

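View pics/scene0.png

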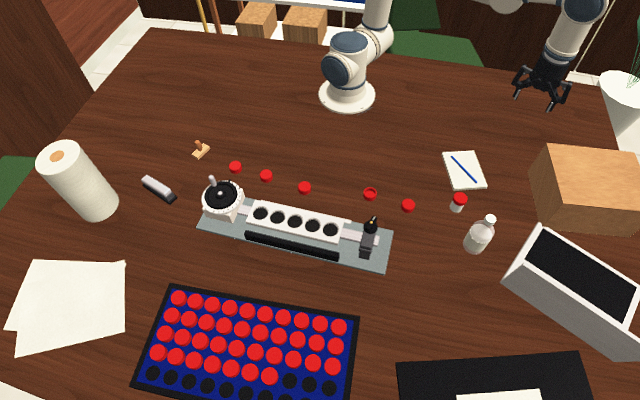

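Four rim-down caps show at top px (229,228), (343,229), (390,237) and (429,242). The used one is at (270,234), and the pot's red lid is at (172,237). The pockets run (304,181)–(379,186), with the wheel at (423,183) and the knob at (263,170).

```bash
cat >> h.py <<'E'
def caps(p):
    im=p['pixels'].astype(int);m=((im[...,0]>130)&(im[...,1]<80)&(im[...,2]<80)).astype(np.uint8)
    n,l,s,c=cv2.connectedComponentsWithStats(m)
    return [(c[i],s[i]) for i in range(1,n) if s[i][4]>60]
E
python3 - <<'E'
from h import *
p=imaging.read_camera('top')
for c,s in caps(p):
    if c[1]>150: print(c.round(1),s,px2w(p,*c,z=.02).round(4))
g=cv2.cvtColor(p['pixels'],cv2.COLOR_RGB2GRAY)
m=(g[165:205,285:395]<70).astype(np.uint8)
n,l,s,c=cv2.connectedComponentsWithStats(m)
for i in range(1,n):
    if s[i][4]>60:
        u=c[i]+[285,165];print('hole',u.round(1),s[i],px2w(p,*u,z=.022).round(4))
m=(g[150:215,395:450]<60).astype(np.uint8)
n,l,s,c=cv2.connectedComponentsWithStats(m)
for i in range(1,n):
    if s[i][4]>10:
        u=c[i]+[395,150];print('whl',u.round(1),s[i],px2w(p,*u,z=.081).round(4))
save(p,'crop0.png',(235,140,455,215),3.6)
st=env.get_state();print(st)
E
```

```text
[228.1 227.6] [221 220  15  16 186] [0.4588 0.2765 0.02  ]
[342.2 228.5] [335 221  16  16 191] [ 0.4613 -0.0424  0.02  ]
[270.2 234.1] [263 227  16  15 187] [0.4425 0.1582 0.02  ]
[171.4 236.3] [164 229  16  16 206] [0.4321 0.4319 0.02  ]
[388.9 236.2] [381 229  17  15 193] [ 0.4418 -0.1723  0.02  ]
[428.3 241.6] [420 234  17  16 203] [ 0.4287 -0.2808  0.02  ]
hole [303.6 181. ] [ 13  10  13  13 129] [0.5954 0.068  0.022 ]
hole [322.1 182. ] [ 31  11  13  13 131] [0.5934 0.0154 0.022 ]
hole [340.7 183.1] [ 50  12  13  13 133] [ 0.591  -0.0376  0.022 ]
hole [359.4 184. ] [ 68  13  13  13 132] [ 0.589  -0.0906  0.022 ]
hole [378.  185.2] [ 87  14  13  13 131] [ 0.5864 -0.1435  0.022 ]
whl [421.8 182.7] [ 12  18  32  31 722] [ 0.5815 -0.2529  0.081 ]
{'t': 0.75, 'joints': array([ 1.16827745e+00,  9.10726458e-02,  1.23066472e+00, -2.65164129e-05,
        1.81979663e+00, -5.67301058e-02]), 'joint_velocities': array([-0.00153787, -0.00138893,  0.00033739,  0.00182918,  0.00117938,
        0.00057147]), 'effort': array([ 5.75469085e-05, -4.58371460e+01, -4.18028927e+01, -3.38580901e-05,
        1.02036323e-03, -2.36221308e-05]), 'tool_pos': array([0.20339918, 0.56449635, 0.23131154]), 'orientation': array([5.40465193e-01, 3.09471495e+00, 8.05358483e-05]), 'contact_force': array([ 0.34677527,  0.31838923, -0.11715158]), 'torque': array([-0.0152375 ,  0.01695925, -0.00673989]), 'gripper_force': 0.0, 'gripper_width': 0.08548003273632332}
```

View pics/crop0.png

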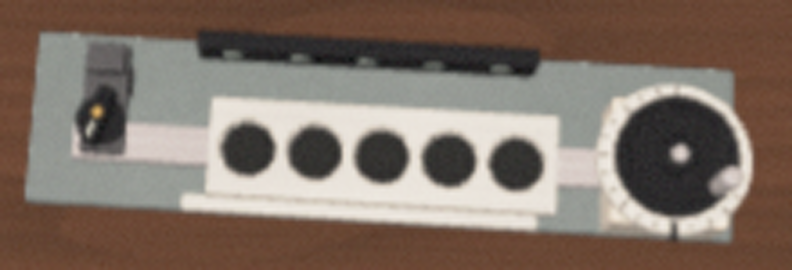

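Base yaw is about -2.4°, so the gripper should close along base x. I'm moving above the first cap (0.459, 0.2765).

Emit:
drive_tool --commands "25.5 -28.8 -6 0 0 -7.1 70;25.5 -28.8 -6 0 0 -7.1 70;25.5 -28.8 -6 0 0 -7.1 70;25.5 -28.8 -6 0 0 -7.1 70;25.5 -28.8 -6 0 0 -7.1 70;25.5 -28.8 -6 0 0 -7.1 70;25.5 -28.8 -6 0 0 -7.1 70;25.5 -28.8 -6 0 0 -7.1 70;25.5 -28.8 -6 0 0 -7.1 70;25.5 -28.8 -6 0 0 -7.1 70"

```text
t: 1.58
tool_pos: [0.4593, 0.2749, 0.1713]
orientation: [2.244, 2.199, 0.001]
contact_force: [-0.5, 0.9, 0.0]
gripper_width: 0.0702
gripper_force: 0.0
```

```bash
python3 - <<'E'
from h import *
p=imaging.read_camera('wrist');save(p,'w1.png')
st=env.get_state();print(st['tool_pos'],st['joints'],st['orientation'],p['eye'],p['rotation'])
for c,s in caps(p): print(c.round(1),s,px2w(p,*c,z=.02).round(4))
E
```

```text
[0.46305814 0.26934419 0.16946751] [ 0.46653905 -0.08474735  1.51604256 -0.0051078   1.71113946  0.49927361] [ 2.2549874   2.18079879 -0.00362408] [0.46164027 0.3546344  0.31481705] [-0.3199128   0.0016179  -0.01975445]
[270.7   4.9] [248   0  47  13 441] [0.4277 0.4078 0.02  ]
[318.5 170.2] [ 297  147   44   47 1647] [0.4618 0.2765 0.02  ]
[304. 284.] [ 284  263   40   43 1409] [0.4455 0.1614 0.02  ]
```

View pics/w1.png

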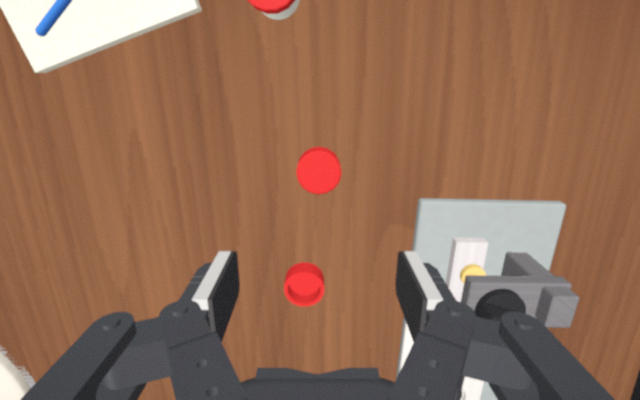

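The wrist view shows the cap at (319,171), which gives (0.461, 0.2765). The used cap at (304,284) shows its hollow. Descending and gripping.

Emit:
drive_tool --commands "2 0 -35 0 0 -1.6 66;0 0 -35 0 0 0 66;0 0 -35 0 0 0 66;0 0 -30 0 0 0 66;0 0 -20 0 0 0 66;0 0 -8 0 0 0 66;0 0 0 0 0 0 66;0 0 0 0 0 0 30;0 0 0 0 0 0 30;0 0 0 0 0 0 30"

```text
t: 2.47
tool_pos: [0.462, 0.2774, 0.0114]
orientation: [2.266, 2.173, 0.007]
contact_force: [0.1, 0.6, 1.4]
gripper_width: 0.0369
gripper_force: 60.0
```

Emit:
drive_tool --commands "0 0 0 0 0 0 30;0 0 0 0 0 0 30;0 0 0 0 0 0 30"

```text
t: 2.72
tool_pos: [0.462, 0.2774, 0.0112]
orientation: [2.267, 2.173, 0.008]
contact_force: [-0.4, 0.9, 6.9]
gripper_width: 0.037
gripper_force: 60.5
```

Emit:
drive_tool --commands "0 0 20 0 0 0 30;0 0 40 0 0 0 30;0 0 40 0 0 0 30;10 -30 20 0 0 0 30;10 -30 0 0 0 0 30;23 -30 0 0 0 0 30;23 -30 0 0 0 0 30;23 -30 0 0 0 0 30;23 -30 0 0 0 0 30;23 -28.5 0 0 0 0 30"

```text
t: 3.55
tool_pos: [0.5966, 0.0662, 0.1295]
orientation: [2.267, 2.173, 0.002]
contact_force: [0.7, 0.5, 0.2]
gripper_width: 0.0369
gripper_force: 60.1
```

Emit:
drive_tool --commands "0 0 0 0 0 0 30;0 0 0 0 0 0 30;0 0 0 0 0 0 30"

```text
t: 3.8
tool_pos: [0.5953, 0.0682, 0.1287]
orientation: [-2.268, -2.173, -0.001]
contact_force: [-0.6, 0.3, -0.0]
gripper_width: 0.037
gripper_force: 60.2
```

```bash
cat >> h.py <<'E'
def holes(p,z=.026,zz=None):
    g=cv2.cvtColor(p['pixels'],cv2.COLOR_RGB2GRAY)
    m=(g<75).astype(np.uint8);n,l,s,c=cv2.connectedComponentsWithStats(m)
    for i in range(1,n):
        if s[i][4]>250 and .7<s[i][2]/s[i][3]<1.4 and s[i][4]>.65*s[i][2]*s[i][3]: print('hole',c[i].round(1),s[i],px2w(p,*c[i],z=z).round(4))
E
python3 - <<'E'
from h import *
p=imaging.read_camera('wrist');save(p,'w2.png')
st=env.get_state();print(st['tool_pos'],st['joints'],st['orientation'],st['contact_force'],st['gripper_width'])
for c,s in caps(p): print(c.round(1),s,px2w(p,*c,z=.02).round(4),px2w(p,*c,z=st['tool_pos'][2]+.01).round(4))
holes(p,.022)
E
```

```text
[0.59507433 0.06881395 0.12880458] [5.80756459e-02 9.16989717e-02 1.41110220e+00 4.64912551e-04
 1.63834242e+00 9.95554917e-02] [-2.26695439e+00 -2.17488767e+00 -1.00953094e-03] [-0.91852149  0.67801932 -0.18527473] 0.036752167804984595
[98. 74.] [  65   44   68   62 2795] [0.4475 0.1569 0.02  ] [0.5191 0.1527 0.1388]
[317.  263.4] [ 275  215   85   96 6375] [0.5936 0.0021 0.02  ] [0.5964 0.0708 0.1388]
[175.2 295.6] [149 284  52  29 677] [ 0.4711 -0.0242  0.02  ] [0.5315 0.0569 0.1388]
[636.3 386.7] [632 378   8  18  95] [ 0.9001 -0.15    0.02  ] [ 0.7585 -0.0097  0.1388]
[187.8 397.1] [180 393  18   7  77] [ 0.4626 -0.1395  0.02  ] [ 0.5271 -0.0041  0.1388]
hole [319.7 188.9] [ 293  163   54   53 2221] [0.5984 0.067  0.022 ]
```

View pics/w2.png

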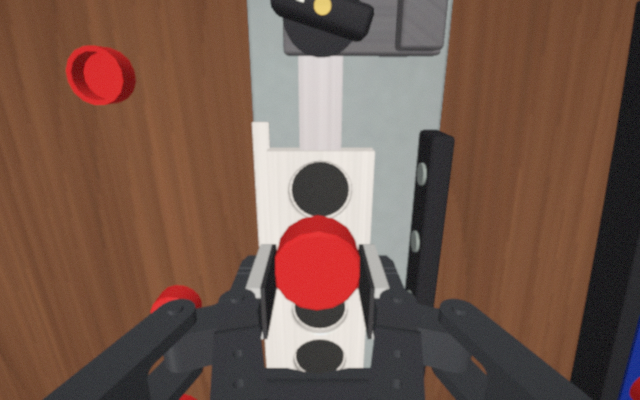

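Cap held at (317,263), with pocket 5 visible at (320,189). The wrist measurement asks for about +2 mm x, -2 mm y. Lowering.

Emit:
drive_tool --commands "2 -2 -30 0 0 0 30;0 0 -30 0 0 0 30;0 0 -20 0 0 0 30;0 0 -10 0 0 0 30;0 0 -5 0 0 0 30;0 0 -4 0 0 0 30;0 0 0 0 0 0 30;0 0 0 0 0 0 30"

```text
t: 4.52
tool_pos: [0.5984, 0.0667, 0.0315]
orientation: [2.265, 2.174, 0.004]
contact_force: [0.1, 0.3, -0.2]
gripper_width: 0.0369
gripper_force: 60.6
```

Emit:
drive_tool --commands "0 0 -2 0 0 0 30;0 0 0 0 0 0 30;0 0 0 0 0 0 46;0 0 0 0 0 0 60;0 0 0 0 0 0 60;0 0 0 0 0 0 60;0 0 40 0 0 0 60;0 0 40 0 0 0 60;0 0 20 0 0 0 60;0 0 0 0 0 0 60"

```text
t: 5.35
tool_pos: [0.6002, 0.0661, 0.1345]
orientation: [2.263, 2.169, 0.013]
contact_force: [0.7, -0.6, -0.2]
gripper_width: 0.06
gripper_force: 0.0
```

```bash
python3 - <<'E'
from h import *
p=imaging.read_camera('wrist');save(p,'w3.png',(200,120,440,300),2)
st=env.get_state();print(st['tool_pos'],st['gripper_width'])
for c,s in caps(p): print(c.round(1),s,px2w(p,*c,z=.02).round(4),px2w(p,*c,z=.04).round(4))
holes(p,.022)
p=imaging.read_camera('top')
for c,s in caps(p):
    if c[1]>150: print(c.round(1),s,px2w(p,*c,z=.02).round(4))
E
```

```text
[0.59914501 0.06608455 0.13118433] 0.060089888163675
[92.2 71.6] [  60   42   65   61 2579] [0.4473 0.1567 0.02  ] [0.4593 0.1559 0.04  ]
[313.3 191.8] [ 287  164   53   57 2348] [0.5993 0.0602 0.02  ] [0.5996 0.0668 0.04  ]
[168.3 296.8] [ 145  279   49   38 1164] [ 0.4687 -0.0305  0.02  ] [ 0.4791 -0.0168  0.04  ]
[635.7 335.2] [630 326  10  20 128] [ 0.8985 -0.0971  0.02  ] [ 0.8756 -0.0782  0.04  ]
[632.4 379.3] [620 363  20  37 463] [ 0.9102 -0.1525  0.02  ] [ 0.8864 -0.1294  0.04  ]
[175.8 394.5] [160 388  31  12 294] [ 0.4552 -0.1428  0.02  ] [ 0.4666 -0.1205  0.04  ]
hole [311.9 246. ] [ 287  224   51   45 1770] [0.5961 0.0141 0.022 ]
hole [312.1 301.2] [ 289  283   47   38 1428] [ 0.5938 -0.0392  0.022 ]
hole [312.4 350.2] [ 291  335   44   32 1145] [ 0.5916 -0.0927  0.022 ]
[343.  228.5] [338 221  12  16 163] [ 0.4614 -0.0447  0.02  ]
[266.8 235.4] [263 227  12  15  78] [0.4385 0.1676 0.02  ]
[171.4 236.3] [164 229  16  16 206] [0.4321 0.4319 0.02  ]
[388.9 236.2] [381 229  17  15 193] [ 0.4418 -0.1723  0.02  ]
[428.3 241.6] [420 234  17  16 204] [ 0.4288 -0.2806  0.02  ]
```

View pics/w3.png

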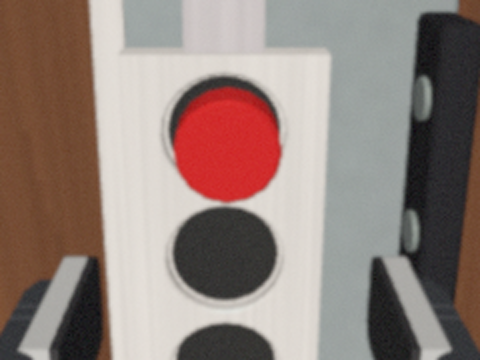

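Cap 1 sits in pocket 5 (crop at (226,143), inside the ring). Next is the cap at (0.463,-0.043).

Emit:
drive_tool --commands "-27 -22 0 0 0 0 66;-27 -22 0 0 0 0 66;-27 -22 0 0 0 0 66;-27 -22 0 0 0 0 66;-26 -21 0 0 0 0 66;0 0 -30 0 0 0 66;0 0 -35 0 0 0 66;0 0 -30 0 0 0 66;0 0 -18 0 0 0 66;0 0 -6 0 0 0 66"

```text
t: 6.28
tool_pos: [0.4593, -0.0425, 0.0021]
orientation: [-2.262, -2.168, 0.009]
contact_force: [0.2, -0.7, -0.2]
gripper_width: 0.0658
gripper_force: 0.0
```

Emit:
drive_tool --commands "0 0 0 0 0 0 66;0 0 0 0 0 0 30;0 0 0 0 0 0 30;0 0 0 0 0 0 30;0 0 0 0 0 0 30;0 0 0 0 0 0 30;0 0 0 0 0 0 30"

```text
t: 6.87
tool_pos: [0.4648, -0.0432, 0.0103]
orientation: [2.265, 2.172, 0.004]
contact_force: [-0.1, -0.2, 6.8]
gripper_width: 0.0372
gripper_force: 60.6
```

Emit:
drive_tool --commands "0 0 20 0 0 0 30;0 0 40 0 0 0 30;0 0 40 0 0 0 30;24 10 0 0 0 0 30;27 11 0 0 0 0 30;27 11 0 0 0 0 30;27 12 0 0 0 0 30;27 12 0 0 0 0 30;0 0 0 0 0 0 30;0 0 0 0 0 0 30"

```text
t: 7.7
tool_pos: [0.5957, 0.0136, 0.1071]
orientation: [-2.265, -2.175, 0.002]
contact_force: [-0.6, 0.8, -0.2]
gripper_width: 0.0374
gripper_force: 60.2
```

```bash
python3 - <<'E'
from h import *
p=imaging.read_camera('wrist')
st=env.get_state();z=st['tool_pos'][2];print(st['tool_pos'],st['gripper_width'])
for c,s in caps(p):
    if s[4]>1000: print(c.round(1),s,px2w(p,*c,z=.04).round(4),px2w(p,*c,z=z+.01).round(4))
holes(p,.022)
# tilt check of placed cap by depth
K=p['camera_matrix']
for (u,v) in [(0,0)]:
    cs=[c for c,s in caps(p) if 250<c[0]<380]
    for c in cs:
        for d in [(-15,0),(0,0),(15,0),(0,-15),(0,15)]:
            uu,vv=int(c[0]+d[0]),int(c[1]+d[1]); print(px2w(p,uu,vv,d=p['depth'][vv,uu]).round(4))
E
```

```text
[0.59514395 0.01310671 0.10767591] 0.03662690115607635
[318.3 126. ] [ 286   93   65   67 3318] [0.5994 0.0649 0.04  ] [0.5997 0.0754 0.1177]
[317.  262.7] [ 275  215   85   95 6460] [ 0.5949 -0.0281  0.04  ] [0.5968 0.0167 0.1177]
[0.5902 0.0653 0.0403]
[0.5993 0.0651 0.0413]
[0.6082 0.0648 0.0415]
[0.5996 0.0738 0.0407]
[0.5989 0.0559 0.0401]
[0.5899 0.0174 0.1178]
[0.5964 0.0174 0.1182]
[0.6029 0.0161 0.1164]
[0.5966 0.0235 0.116 ]
[0.5961 0.0098 0.1179]
```

Placed cap is flat, with its top at z≈0.0405. Placing the second.

Emit:
drive_tool --commands "1.5 -2 -25 0 0 0 30;0 0 -25 0 0 0 30;0 0 -15 0 0 0 30;0 0 -10 0 0 0 30;0 0 -4 0 0 0 30;0 0 -3 0 0 0 30;0 0 0 0 0 0 30;0 0 0 0 0 0 30"

```text
t: 8.42
tool_pos: [0.5969, 0.0113, 0.0292]
orientation: [2.267, 2.173, 0.005]
contact_force: [-3.8, 2.2, 6.9]
gripper_width: 0.0371
gripper_force: 66.6
```

Emit:
drive_tool --commands "0 0 0 0 0 0 46;0 0 0 0 0 0 60;0 0 0 0 0 0 60;0 0 0 0 0 0 60;0 0 40 0 0 0 60;0 0 40 0 0 0 66;-26 -28 0 0 0 0 66;-26 -28 0 0 0 0 66;0 0 0 0 0 0 66;0 0 0 0 0 0 66"

```text
t: 9.25
tool_pos: [0.544, -0.0463, 0.1064]
orientation: [2.27, 2.171, 0.0]
contact_force: [0.6, -0.7, -0.6]
gripper_width: 0.0662
gripper_force: 0.0
```

```bash
cat >> h.py <<'E'
def tilt(p,zmin=.03,zmax=.06):
    for c,s in caps(p):
        if s[4]<500: continue
        o=[]
        for d in [(0,0),(-.3,0),(.3,0),(0,-.3),(0,.3)]:
            uu,vv=int(c[0]+d[0]*s[2]),int(c[1]+d[1]*s[3]);o.append(px2w(p,uu,vv,d=p['depth'][vv,uu]))
        o=np.array(o);print('cap',c.round(),s[4],o[0].round(4),'z',(o[:,2]*1000).round(1),'xy@z',px2w(p,*c,z=o[0][2]).round(4))
E
python3 - <<'E'
from h import *
p=imaging.read_camera('wrist')
st=env.get_state();print(st['tool_pos'],st['gripper_width'])
tilt(p)
p=imaging.read_camera('top')
for c,s in caps(p):
    if c[1]>150: print(c.round(1),s,px2w(p,*c,z=.02).round(4))
E
```

```text
[ 0.5446696  -0.04543231  0.10629635] 0.0663786292275945
cap [405.  24.] 3331 [0.5977 0.0596 0.0405] z [40.5 41.5 40.5 40.8 40.7] xy@z [0.5982 0.0591 0.0405]
cap [399. 112.] 3572 [0.5959 0.0115 0.0415] z [41.5 41.1 39.6 40.4 40.9] xy@z [0.596  0.0112 0.0415]
[304.3 180.1] [298 174  13  13 141] [0.5987 0.0663 0.02  ]
[270.2 234.1] [263 227  15  15 186] [0.4424 0.1583 0.02  ]
[171.4 236.3] [164 229  16  16 206] [0.4321 0.4319 0.02  ]
[389.4 236.2] [383 229  15  15 182] [ 0.4418 -0.1735  0.02  ]
[428.3 241.6] [420 234  17  16 201] [ 0.4286 -0.2808  0.02  ]
```

Both are flat. Third cap at about (0.444,-0.173).

Emit:
drive_tool --commands "-20 -26 0 0 0 0 66;-27 -34 0 0 0 0 66;-27 -34 0 0 0 0 66;-27 -34 0 0 0 0 66;0 0 -20 0 0 0 66;0 0 -30 0 0 0 66;0 0 -25 0 0 0 66;0 0 -16 0 0 0 66;0 0 -7 0 0 0 66;0 0 0 0 0 0 66"

```text
t: 10.18
tool_pos: [0.4465, -0.1678, 0.0061]
orientation: [-2.264, -2.173, 0.002]
contact_force: [-0.6, 0.9, -0.4]
gripper_width: 0.0661
gripper_force: 0.0
```

Emit:
drive_tool --commands "0 0 0 0 0 0 66;0 0 0 0 0 0 30;0 0 0 0 0 0 30;0 0 0 0 0 0 30;0 0 0 0 0 0 30;0 0 0 0 0 0 30"

```text
t: 10.68
tool_pos: [0.4485, -0.1693, 0.0105]
orientation: [2.265, 2.172, 0.003]
contact_force: [-0.2, 0.5, 5.1]
gripper_width: 0.0371
gripper_force: 60.1
```

Emit:
drive_tool --commands "0 0 20 0 0 0 30;0 0 35 0 0 0 30;0 0 35 0 0 0 30;24 21.5 8 0 0 0 30;24 21.5 0 0 0 0 30;24 21.5 0 0 0 0 30;24 21.5 0 0 0 0 30;24 21.5 0 0 0 0 30;24 21.5 0 0 0 0 30;0 0 0 0 0 0 30"

```text
t: 11.52
tool_pos: [0.5939, -0.0359, 0.1057]
orientation: [-2.263, -2.178, -0.003]
contact_force: [-0.6, -1.8, -0.8]
gripper_width: 0.0371
gripper_force: 60.2
```

Emit:
drive_tool --commands "0 0 0 0 0 0 30;0 0 0 0 0 0 30;0 0 0 0 0 0 30"

```text
t: 11.77
tool_pos: [0.5907, -0.0406, 0.1066]
orientation: [2.268, 2.173, -0.0]
contact_force: [-0.7, 0.5, 0.2]
gripper_width: 0.0369
gripper_force: 60.2
```

```bash
python3 - <<'E'
from h import *
p=imaging.read_camera('wrist')
st=env.get_state();print(st['tool_pos'],st['gripper_width'])
tilt(p);holes(p,.022)
E
```

```text
[ 0.59070836 -0.04069138  0.10667776] 0.03670106990418136
cap [322.  32.] 3980 [0.5989 0.0627 0.0395] z [39.5 41.5 40.6 40.7 39.1] xy@z [0.599  0.0626 0.0395]
cap [323. 126.] 3335 [0.5969 0.0115 0.0412] z [41.2 40.8 41.9 40.1 42.4] xy@z [0.5973 0.0111 0.0412]
cap [317. 272.] 6339 [ 0.5912 -0.0423  0.1158] z [115.8 116.8 117.7 116.4 116.6] xy@z [ 0.5916 -0.0426  0.1158]
hole [319.9 195.6] [ 290  167   60   59 2690] [ 0.5938 -0.0396  0.022 ]
```

Emit:
drive_tool --commands "2 3.5 -25 0 0 0 30;0 0 -25 0 0 0 30;0 0 -15 0 0 0 30;0 0 -7 0 0 0 30;0 0 -3 0 0 0 30;0 0 -3 0 0 0 30;0 0 0 0 0 0 30;0 0 0 0 0 0 30"

```text
t: 12.48
tool_pos: [0.5934, -0.0371, 0.0305]
orientation: [2.268, 2.172, 0.002]
contact_force: [-3.3, 0.5, 5.6]
gripper_width: 0.037
gripper_force: 60.7
```

Emit:
drive_tool --commands "0 0 0 0 0 0 46;0 0 0 0 0 0 60;0 0 0 0 0 0 60;0 0 0 0 0 0 60;0 0 35 0 0 0 60;0 0 40 0 0 0 66;-16 -22 0 0 0 0 66;-16 -22 0 0 0 0 66;0 0 0 0 0 0 66;0 0 0 0 0 0 66"

```text
t: 13.32
tool_pos: [0.5607, -0.0813, 0.1034]
orientation: [2.27, 2.172, 0.0]
contact_force: [-0.6, -0.1, -1.0]
gripper_width: 0.066
gripper_force: 0.0
```

```bash
python3 - <<'E'
from h import *
p=imaging.read_camera('wrist')
st=env.get_state();print(st['tool_pos'],st['gripper_width'])
tilt(p);holes(p,.022)
p=imaging.read_camera('top')
for c,s in caps(p):
    if c[1]>150: print(c.round(1),s,px2w(p,*c,z=.02).round(4))
E
```

```text
[ 0.56101255 -0.08050872  0.10306765] 0.06597681939355332
cap [373.  53.] 4125 [0.5961 0.0101 0.042 ] z [42.  40.9 42.  42.  41. ] xy@z [0.5966 0.0098 0.042 ]
cap [367. 145.] 3370 [ 0.593  -0.042   0.0401] z [40.1 41.1 40.2 40.2 40.7] xy@z [ 0.5933 -0.0421  0.0401]
hole [360.2 212.3] [ 331  185   60   56 2609] [ 0.5914 -0.0927  0.022 ]
hole [357.5 278.7] [ 330  256   56   47 2062] [ 0.5892 -0.146   0.022 ]
[304.4 180.1] [298 174  14  13 143] [0.5987 0.0658 0.02  ]
[323.2 181. ] [317 175  13  13 142] [0.5967 0.0121 0.02  ]
[270.2 234.1] [263 227  15  15 186] [0.4424 0.1583 0.02  ]
[171.4 236.3] [164 229  16  16 206] [0.4321 0.4319 0.02  ]
[428.3 241.6] [420 234  17  16 203] [ 0.4286 -0.2807  0.02  ]
```

Emit:
drive_tool --commands "-18 -28 0 0 0 0 66;-19 -29 0 0 0 0 66;-19 -29 0 0 0 0 66;-19 -29 0 0 0 0 66;-19 -29 0 0 0 0 66;-18 -28 0 0 0 0 66;-18 -28 0 0 0 0 66;0 0 0 0 0 0 66;0 0 0 0 0 0 66;0 0 -20 0 0 0 66"

```text
t: 14.25
tool_pos: [0.4337, -0.2811, 0.0871]
orientation: [2.263, 2.17, 0.003]
contact_force: [0.9, -0.8, 0.2]
gripper_width: 0.0661
gripper_force: 0.0
```

Emit:
drive_tool --commands "0 0 -30 0 0 0 66;0 0 -20 0 0 0 66;0 0 -15 0 0 0 66;0 0 -8 0 0 0 66;0 0 0 0 0 0 66;0 0 0 0 0 0 30;0 0 0 0 0 0 30;0 0 0 0 0 0 30;0 0 0 0 0 0 30;0 0 0 0 0 0 30"

```text
t: 15.08
tool_pos: [0.4324, -0.2809, 0.0124]
orientation: [2.265, 2.172, 0.002]
contact_force: [0.5, 1.1, 6.3]
gripper_width: 0.0372
gripper_force: 60.5
```

Emit:
drive_tool --commands "0 0 20 0 0 0 30;0 0 38 0 0 0 30;0 0 38 0 0 0 30;10 30 0 0 0 0 30;10 30 0 0 0 0 30;10 30 0 0 0 0 30;25 25 0 0 0 0 30;25 25 0 0 0 0 30;25 25 0 0 0 0 30;26 12 0 0 0 0 30"

```text
t: 15.92
tool_pos: [0.5632, -0.1006, 0.1068]
orientation: [2.266, 2.176, 0.002]
contact_force: [-0.8, -0.2, 0.3]
gripper_width: 0.037
gripper_force: 60.1
```

Emit:
drive_tool --commands "27 12 0 0 0 0 30;0 0 0 0 0 0 30;0 0 0 0 0 0 30;0 0 0 0 0 0 30"

```text
t: 16.25
tool_pos: [0.5887, -0.0917, 0.1061]
orientation: [-2.267, -2.174, 0.001]
contact_force: [-0.3, -0.9, -0.6]
gripper_width: 0.0366
gripper_force: 60.2
```

```bash
python3 - <<'E'
from h import *
p=imaging.read_camera('wrist')
st=env.get_state();print(st['tool_pos'],st['gripper_width'])
tilt(p);holes(p,.022)
for c,s in caps(p):
    print(c.round(), px2w(p,*c,z=st['tool_pos'][2]+.01).round(4))
E
```

```text
[ 0.5885369  -0.0919613   0.10640912] 0.036570547504112774
cap [323.  35.] 4120 [0.5967 0.01   0.0401] z [40.1 40.2 40.5 42.3 41.1] xy@z [0.5972 0.0097 0.0401]
cap [321. 130.] 3312 [ 0.5935 -0.0419  0.041 ] z [41.  41.4 41.2 40.7 40.3] xy@z [ 0.5941 -0.0424  0.041 ]
cap [317. 264.] 6190 [ 0.5897 -0.09    0.1152] z [115.2 114.3 114.7 114.2 114.6] xy@z [ 0.5897 -0.0902  0.1152]
[323.  35.] [0.5956 0.0018 0.1164]
[321. 130.] [ 0.5937 -0.0314  0.1164]
[317. 264.] [ 0.5898 -0.0895  0.1164]
```

Emit:
drive_tool --commands "1.7 -2 -25 0 0 0 30;0 0 -25 0 0 0 30;0 0 -15 0 0 0 30;0 0 -7 0 0 0 30;0 0 -3 0 0 0 30;0 0 -2 0 0 0 30;0 0 0 0 0 0 30;0 0 0 0 0 0 30"

```text
t: 16.97
tool_pos: [0.5909, -0.0935, 0.0332]
orientation: [2.267, 2.172, 0.004]
contact_force: [-5.9, 5.6, 11.5]
gripper_width: 0.0368
gripper_force: 68.9
```

Emit:
drive_tool --commands "0 0 0 0 0 0 46;0 0 0 0 0 0 60;0 0 0 0 0 0 60;0 0 0 0 0 0 60;0 0 35 0 0 0 60;0 0 40 0 0 0 66;0 0 40 0 0 0 66;-15 -15 30 0 0 0 66;0 0 0 0 0 0 60;0 0 0 0 0 0 60"

```text
t: 17.8
tool_pos: [0.5766, -0.1094, 0.1774]
orientation: [2.266, 2.169, 0.004]
contact_force: [-0.1, -0.1, -1.0]
gripper_width: 0.0601
gripper_force: 0.0
```

```bash
python3 - <<'E'
from h import *
p=imaging.read_camera('wrist');save(p,'w5.png')
st=env.get_state();print(st['tool_pos'],st['joints'])
tilt(p)
print(p['eye'])
for n,z in [('handle_mid',.123),('wheel_axis',.081),('dial_mark',.07)]:
    for r in nets.look_for(n,p)[:3]:
        a=r['rect'];u,v=(a[0]+a[2])/2,(a[1]+a[3])/2
        print(n,round(r['conf'],2),np.round(a),np.round(px2w(p,u,v,z=z),4))
E
```

```text
[ 0.57588674 -0.10882189  0.17465613] [-2.44817620e-01  4.83457432e-02  1.37537642e+00  1.80481099e-05
  1.71665645e+00 -2.01826828e-01]
cap [335.  23.] 2207 [0.5966 0.0077 0.0415] z [41.5 41.6 41.  40.7 41.1] xy@z [0.5968 0.0073 0.0415]
cap [333.  94.] 2003 [ 0.5937 -0.0426  0.0417] z [41.7 40.9 40.  40.8 40.1] xy@z [ 0.5938 -0.043   0.0417]
cap [332. 158.] 1777 [ 0.5914 -0.0936  0.0403] z [40.3 40.4 41.7 41.4 41.1] xy@z [ 0.5917 -0.0942  0.0403]
[ 0.58008336 -0.02946369  0.32073523]
wheel_axis 0.57 [260.   0. 459. 376.] [ 0.6092 -0.1082  0.081 ]
dial_mark 0.93 [260.   0. 460. 375.] [ 0.6108 -0.1113  0.07  ]
dial_mark 0.48 [277. 298. 386. 374.] [ 0.5849 -0.249   0.07  ]
```

View pics/w5.png

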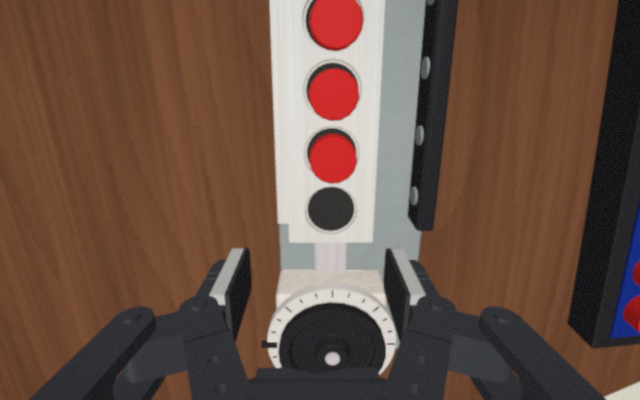

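All four caps are seated flat, with tops at z≈0.041. Pocket 1 stays empty. The dial mark shows at (268,345) and the hub at (333,358). Moving above the wheel for a closer look.

Emit:
drive_tool --commands "1 -20 5 0 0 0 60;1 -30 5 0 0 0 60;1 -30 5 0 0 0 60;1 -30 5 0 0 0 60;1 -30 0 0 0 0 60;0 0 0 0 0 0 60;0 0 0 0 0 0 60;0 0 0 0 0 0 60;0 0 0 0 0 0 60"

```text
t: 18.75
tool_pos: [0.5808, -0.247, 0.1933]
orientation: [-2.265, -2.174, 0.0]
contact_force: [0.7, 0.1, 0.5]
gripper_width: 0.0595
gripper_force: 0.0
```

```bash
python3 - <<'E'
from h import *
p=imaging.read_camera('wrist');save(p,'w6.png')
st=env.get_state();print(st['tool_pos'],st['joints'])
for n,z in [('handle_mid',.123),('wheel_axis',.081),('dial_mark',.07)]:
    for r in nets.look_for(n,p)[:4]:
        a=r['rect'];u,v=(a[0]+a[2])/2,(a[1]+a[3])/2
        print(n,round(r['conf'],2),np.round(a),np.round(px2w(p,u,v,z=z),4))
E
```

```text
[ 0.58096549 -0.24698023  0.19369184] [-4.56028783e-01  1.72531553e-01  1.20861408e+00  3.23570054e-04
  1.76149708e+00 -4.15519856e-01]
handle_mid 0.67 [278. 227. 300. 267.] [ 0.5611 -0.2776  0.123 ]
wheel_axis 0.84 [245.   0. 439. 270.] [ 0.6018 -0.2088  0.081 ]
dial_mark 0.72 [241.   1. 440. 270.] [ 0.6012 -0.2112  0.07  ]
dial_mark 0.27 [272.   0. 371. 125.] [ 0.5884 -0.1576  0.07  ]
```

View pics/w6.png

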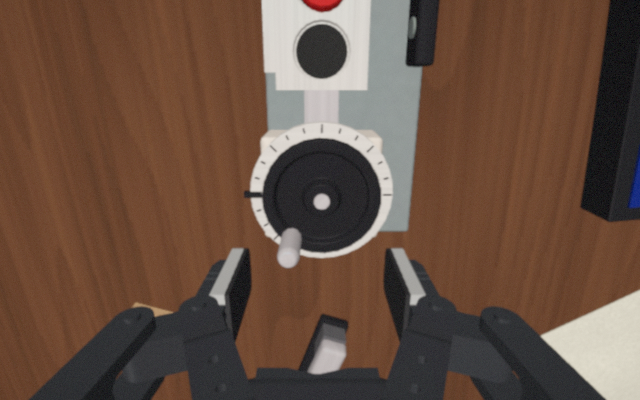

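Dial centre is at about (322,190), the mark at (253,194), and the handle top at (288,258). Fitting these metrically.

```bash
cat >> h.py <<'E'
def circ(P):
    A=np.c_[2*P[:,:2],np.ones(len(P))];s=np.linalg.lstsq(A,(P[:,:2]**2).sum(1),rcond=None)[0]
    return s[:2],np.sqrt(s[2]+s[0]**2+s[1]**2)
def disc(p,seed,rad,z):
    # dark wheel rim: sub-pixel radial edges about the seed, back-projected
    g=cv2.GaussianBlur(cv2.cvtColor(p['pixels'],cv2.COLOR_RGB2GRAY),(3,3),0).astype(float);P=[]
    for t in np.arange(0,2*np.pi,.04):
        r=np.arange(rad[0],rad[1],.5);uu=seed[0]+r*np.cos(t);vv=seed[1]+r*np.sin(t)
        a=cv2.remap(g.astype(np.float32),uu.astype(np.float32)[None],vv.astype(np.float32)[None],1)[0]
        d=np.diff(a);i=d.argmax()
        if d[i]>8: P.append(px2w(p,uu[i],vv[i],z=z))
    P=np.array(P)
    for _ in range(4):
        c,R=circ(P);e=np.abs(np.hypot(*(P[:,:2]-c).T)-R);P=P[e<max(2*np.median(e),.0008)]
    return c,R,len(P)
E
python3 - <<'E'
from h import *
p=imaging.read_camera('wrist')
print(disc(p,(322,195),(48,66),.081))
h=px2w(p,288,257.5,z=.123);print('handle',h)
print('hub',px2w(p,322,202,z=.09),px2w(p,322,202,z=.1), 'depth hub',px2w(p,322,202,d=p['depth'][202,322]),'hd',px2w(p,288,258,d=p['depth'][258,288]))
m=px2w(p,253,194.5,z=.07);print('mark',m)
holes(p,.022)
o=nets.outline_of('handle_mid',p)
for r in o[:2]:
  v,u=np.nonzero(r['pixels']);print(r['conf'],r['rect'])
E
```

```text
(array([ 0.58452534, -0.25767451]), np.float64(0.0464206063720396), 140)
handle [ 0.56024564 -0.28652218  0.123     ]
hub [ 0.5854268  -0.25843251  0.09      ] [ 0.58541167 -0.25476854  0.1       ] depth hub [ 0.58543079 -0.25939929  0.08736138] hd [ 0.56025489 -0.28674302  0.12330822]
mark [ 0.52944682 -0.25698152  0.07      ]
hole [320.6  50.4] [ 297   25   48   52 1994] [ 0.5892 -0.1466  0.022 ]
0.95 [274.7, 225.8, 296.3, 266.7]
```

Wheel axis (0.5848,-0.258), handle (0.5602,-0.2865), angle about -0.90 rad. Moving over the handle and down.

Emit:
drive_tool --commands "-10.5 -20 0 0 0 0 42;-10.5 -19.5 0 0 0 0 42;0 0 0 0 0 0 42;0 0 0 0 0 0 42;0 0 -25 0 0 0 42;0 0 -35 0 0 0 42;0 0 -25 0 0 0 42;0 0 -14 0 0 0 42;0 0 0 0 0 0 42;0 0 0 0 0 0 42"

```text
t: 19.88
tool_pos: [0.56, -0.2872, 0.0953]
orientation: [-2.266, -2.174, 0.0]
contact_force: [0.4, 0.4, 0.5]
gripper_width: 0.0421
gripper_force: 0.0
```

Emit:
drive_tool --commands "0 0 0 0 0 0 3;0 0 0 0 0 0 3;0 0 0 0 0 0 3;0 0 0 0 0 0 3;0 0 0 0 0 0 3;0 0 0 0 0 0 3;0 0 0 0 0 0 3"

```text
t: 20.47
tool_pos: [0.5604, -0.2886, 0.0984]
orientation: [2.266, 2.171, 0.001]
contact_force: [-3.6, 0.2, 6.2]
gripper_width: 0.0137
gripper_force: 58.5
```

```bash
cat >> h.py <<'E'
C=np.array([.5848,-.258]);XB=np.array([.9991,-.0429]);YB=np.array([.0429,.9991])
def th(xy): o=np.array(xy)[:2]-C; return np.arctan2(o@YB,-(o@XB)),np.hypot(*o)
def pos(t,r=.038): return C+r*(-np.cos(t)*XB+np.sin(t)*YB)
E
python3 - <<'E'
from h import *
st=env.get_state();print(st['tool_pos'],th(st['tool_pos']),st['gripper_width'],st['contact_force'])
p0=st['tool_pos'][:2]
T=np.r_[np.linspace(-.9,1.6,21)]
P=np.array([pos(t) for t in T]);print((np.diff(P,axis=0)*1000).round(1).tolist(), (P[0]-p0)*1000)
E
```

```text
[ 0.5603811  -0.28863954  0.09836665] (np.float64(-0.9408158196697789), np.float64(0.03917989686588089)) 0.01370034759370439 [-3.62179927  0.1523477   6.15220538]
[[-3.4, 3.3], [-2.9, 3.7], [-2.5, 4.1], [-1.9, 4.3], [-1.4, 4.5], [-0.8, 4.7], [-0.2, 4.7], [0.4, 4.7], [1.0, 4.6], [1.5, 4.5], [2.1, 4.3], [2.6, 4.0], [3.1, 3.6], [3.5, 3.2], [3.9, 2.7], [4.2, 2.2], [4.4, 1.7], [4.6, 1.1], [4.7, 0.5], [4.7, -0.0]] [-0.45799647  1.91325731]
```

Handle gripped (13.7 mm). Winding clockwise along the arc.

Emit:
drive_tool --commands "-3.4 3.3 0 0 0 0 3;-2.9 3.7 0 0 0 0 3;-2.5 4.1 0 0 0 0 3;-1.9 4.3 0 0 0 0 3;-1.4 4.5 0 0 0 0 3;-0.8 4.7 0 0 0 0 3;-0.2 4.7 0 0 0 0 3;0.4 4.7 0 0 0 0 3;1.0 4.6 0 0 0 0 3;1.5 4.5 0 0 0 0 3"

```text
t: 21.3
tool_pos: [0.5476, -0.2472, 0.0984]
orientation: [2.269, 2.17, -0.008]
contact_force: [-13.5, -3.1, 11.1]
gripper_width: 0.0142
gripper_force: 59.2
```

Emit:
drive_tool --commands "1.0 4.5 0 0 0 0 3;2.1 4.3 0 0 0 0 3;2.6 4.0 0 0 0 0 3;3.1 3.6 0 0 0 0 3;3.5 3.2 0 0 0 0 3;3.9 2.7 0 0 0 0 3;4.2 2.2 0 0 0 0 3;4.4 1.7 0 0 0 0 3;4.6 1.1 0 0 0 0 3;4.7 0.5 0 0 0 0 3"

```text
t: 22.13
tool_pos: [0.5835, -0.2201, 0.0983]
orientation: [2.266, 2.168, -0.005]
contact_force: [-6.6, -10.5, 6.7]
gripper_width: 0.0138
gripper_force: 59.1
```

```bash
python3 - <<'E'
from h import *
p=imaging.read_camera('top')
st=env.get_state();print(st['tool_pos'],th(st['tool_pos']),st['gripper_width'],st['contact_force'])
E
```

```text
[ 0.58432586 -0.22016106  0.09829833] (np.float64(1.5153543118760402), np.float64(0.0378419103135177)) 0.013926866166989581 [-3.80390972 -8.10207303  6.28367952]
```

Emit:
drive_tool --commands "3 0 0 0 0 0 3;2 -0.3 0 0 0 0 3;0 0 0 0 0 0 3;0 0 0 0 0 0 3"

```text
t: 22.52
tool_pos: [0.5888, -0.2205, 0.0983]
orientation: [2.266, 2.167, -0.004]
contact_force: [-3.1, -8.0, 6.7]
gripper_width: 0.0138
gripper_force: 58.9
```

```bash
python3 - <<'E'
from h import *
st=env.get_state();t,r=th(st['tool_pos']);print(t,r,st['contact_force'])
P=np.array([pos(a) for a in np.linspace(t,.12,20)]);print((np.diff(P,axis=0)*1000).round(1).tolist())
E
```

```text
1.6331808588653665 0.037710259699936494 [-3.10244066 -8.0002354   6.72227907]
[[-3.0, 0.2], [-3.0, -0.0], [-3.0, -0.3], [-3.0, -0.5], [-2.9, -0.8], [-2.9, -1.0], [-2.8, -1.2], [-2.7, -1.4], [-2.5, -1.6], [-2.4, -1.8], [-2.3, -2.0], [-2.1, -2.2], [-1.9, -2.4], [-1.7, -2.5], [-1.5, -2.6], [-1.3, -2.7], [-1.1, -2.8], [-0.8, -2.9], [-0.6, -3.0]]
```

At +1.63 rad. Coming back anticlockwise.

Emit:
drive_tool --commands "-3 0.2 0 0 0 0 3;-3 0 0 0 0 0 3;-3 -0.3 0 0 0 0 3;-3 -0.5 0 0 0 0 3;-2.9 -0.8 0 0 0 0 3;-2.9 -1 0 0 0 0 3;-2.8 -1.2 0 0 0 0 3;-2.7 -1.4 0 0 0 0 3;-2.5 -1.6 0 0 0 0 3;-2.4 -1.8 0 0 0 0 3"

```text
t: 23.35
tool_pos: [0.563, -0.2263, 0.0984]
orientation: [2.262, 2.169, 0.006]
contact_force: [6.3, -0.0, 4.2]
gripper_width: 0.014
gripper_force: 58.8
```

Emit:
drive_tool --commands "-2.3 -2 0 0 0 0 3;-2.1 -2.2 0 0 0 0 3;-1.9 -2.4 0 0 0 0 3;-1.7 -2.5 0 0 0 0 3;-1.5 -2.6 0 0 0 0 3;-1.3 -2.7 0 0 0 0 3;-1.1 -2.8 0 0 0 0 3;-0.8 -2.9 0 0 0 0 3;-0.6 -3 0 0 0 0 3;0 0 0 0 0 0 3"

```text
t: 24.18
tool_pos: [0.5474, -0.2473, 0.0983]
orientation: [-2.266, -2.175, -0.004]
contact_force: [-6.0, 7.1, 11.2]
gripper_width: 0.0142
gripper_force: 59.4
```

```bash
python3 - <<'E'
from h import *
p=imaging.read_camera('wrist')
st=env.get_state();print(st['tool_pos'],th(st['tool_pos']),st['gripper_width'],st['contact_force'])
p=imaging.read_camera('scene')
tilt(p)
for c,s in caps(p):
    if 150<c[1]<240: print(c.round(),s)
E
```

```text
[ 0.54736232 -0.24730912  0.09830739] (np.float64(0.23524914476752434), np.float64(0.03893423789368468)) 0.013953514085043747 [-4.86993349  6.48242638 10.66798206]
cap [196. 301.] 610 [ 0.8899 -0.2116  0.0571] z [57.1 58.7 61.7 61.1 52.9] xy@z [ 0.8902 -0.2101  0.0571]
cap [189. 319.] 648 [ 0.934  -0.2075  0.061 ] z [61.  60.8 61.7 61.  59.1] xy@z [ 0.9356 -0.2064  0.061 ]
cap [182. 337.] 688 [ 0.9802 -0.2061  0.0602] z [60.2 62.4 60.4 62.8 59.5] xy@z [ 0.98   -0.205   0.0602]
cap [176. 356.] 728 [ 1.0245 -0.2052  0.0586] z [58.6 58.9 59.2 60.9 61.4] xy@z [ 1.0245 -0.2029  0.0586]
[370. 193.] [363 187  14  14 133]
[460. 198.] [453 192  15  14 143]
[283. 217.] [276 211  14  13 142]
[300. 221.] [294 215  13  13 140]
[318. 225.] [312 219  13  14 142]
[336. 229.] [330 223  14  15 149]
```

Emit:
drive_tool --commands "-0.6 -3 0 0 0 0 3;-0.3 -2.5 0 0 0 0 3;0 0 0 0 0 0 3;0 0 0 0 0 0 3;0 0 0 0 0 0 10;0 0 0 0 0 0 25;0 0 0 0 0 0 36;0 0 0 0 0 0 36"

```text
t: 24.95
tool_pos: [0.5465, -0.2543, 0.0955]
orientation: [2.267, 2.174, 0.0]
contact_force: [-0.4, 0.8, -0.3]
gripper_width: 0.0362
gripper_force: 0.0
```

Emit:
drive_tool --commands "0 0 15 0 0 0 40;0 0 30 0 0 0 40;0 0 30 0 0 0 50;10 -5 25 0 0 0 60;15 -10 0 0 0 0 60;0 0 0 0 0 0 60;0 0 0 0 0 0 60;0 0 0 0 0 0 60;0 0 0 0 0 0 60"

```text
t: 25.7
tool_pos: [0.5707, -0.2689, 0.194]
orientation: [-2.266, -2.173, 0.001]
contact_force: [0.1, 0.4, -0.3]
gripper_width: 0.0598
gripper_force: 0.0
```

```bash
python3 - <<'E'
from h import *
p=imaging.read_camera('wrist');save(p,'w7.png',(200,90,440,270),3)
st=env.get_state();print(st['tool_pos'],st['contact_force'])
s=w2px(p,[.5848,-.258,.081]);print('seed',s, disc(p,s,(48,68),.081))
for n in ['handle_mid']:
    for r in nets.outline_of(n,p)[:2]: print(n,r['conf'],r['rect'])
print(w2px(p,[*pos(0),.123]),w2px(p,[*pos(0),.081]),w2px(p,[*pos(0,.056),.07]))
holes(p,.022)
E
```

```text
[ 0.57071764 -0.26889628  0.19427013] [ 0.86038497  0.67419711 -0.59230566]
seed [333.86033191 170.74313623] (array([ 0.58450009, -0.25801849]), np.float64(0.04626338254950859), 138)
handle_mid 0.58 [264.5, 156.6, 291.0, 192.1]
[278.1807693 187.3204876] [284.09125689 170.66494931] [262.70278513 167.07285908]
hole [435.7  19. ] [ 419    0   38   41 1172] [ 0.6749 -0.1473  0.022 ]
hole [336.2 167.2] [  275   109   119   118 10216] [ 0.5893 -0.2704  0.022 ]
```

View pics/w7.png

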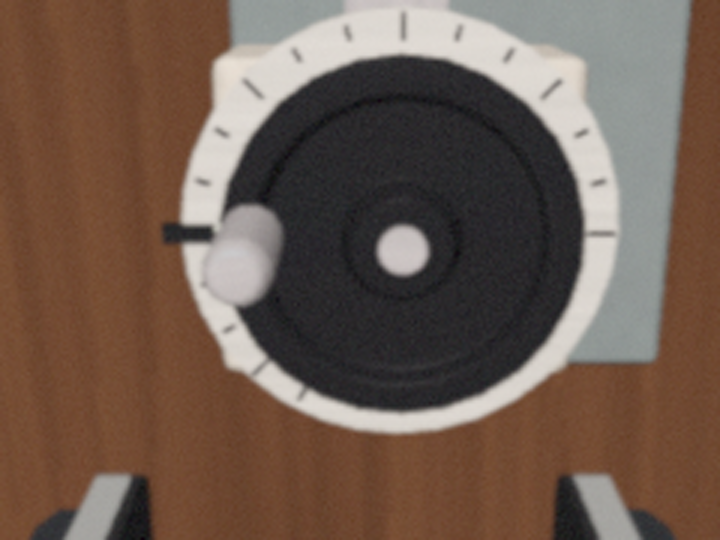

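Handle top is at crop (237,273), a bit short of the line through the mark (190,233) and the axis (404,233). Measuring from depth.

```bash
cat >> h.py <<'E'
def pin(p,zlo=.119,zhi=.128,near=None):
    near=near if near is not None else C
    P=[]
    for v in range(0,400):
        for u in range(150,480):
            d=p['depth'][v,u]
            if d<=0: continue
            w=px2w_fast(p,u,v,d)
            if zlo<w[2]<zhi and np.hypot(*(w[:2]-near))<.06: P.append(w)
    P=np.array(P); mid=(P.min(0)+P.max(0))/2
    c=cv2.minEnclosingCircle((P[:,:2]*1000).astype(np.float32))
    print('n',len(P),'mean',P.mean(0).round(4),'box',mid.round(4),'enc',np.round(c[0],1),round(c[1],1))
    return P.mean(0)
_R={}
def px2w_fast(p,u,v,d):
    k=p['shot']
    if k not in _R: _R[k]=cv2.Rodrigues(np.array(p['rotation'],float))[0]
    K=p['camera_matrix'];x=(u-K[0,2])/K[0,0];y=(v-K[1,2])/K[1,1];a,b=x,y
    for _ in range(4):
        s=1+p['k1']*(a*a+b*b);a,b=x/s,y/s
    return np.array(p['eye'])+d*(_R[k]@np.array([a,-b,-1.]))
E
python3 - <<'E'
from h import *
p=imaging.read_camera('wrist');print(p['camera_matrix'][0,0])
m=pin(p);print(th(m))
# mark: dark pixels outside dial at left
g=cv2.cvtColor(p['pixels'],cv2.COLOR_RGB2GRAY)[155:180,250:272];print(g[::2,::2])
v,u=np.nonzero(g<55);print(u.mean()+250,v.mean()+155,len(u));w=px2w(p,u.mean()+250,v.mean()+155,z=.07);print(w,th(w))
E
```

```text
347.1954161975581
n 419 mean [ 0.5477 -0.2517  0.1229] box [ 0.5473 -0.2525  0.1225] enc [ 547.3 -252.5] 7.8
(np.float64(0.12606922838222562), np.float64(0.037647494180171104))
[[ 88  86  84  84  80 143 209 214 213 213 213]
 [ 84  85  85  84  84 158 215 218 215 216 217]
 [ 83  89  85  83  82 159 214 217 218 218 218]
 [ 87  86  86  82  84 163 213 215 216 216 217]
 [ 85  85  82  75  76 162 203 202 203 201 203]
 [ 84  84  51  38  38  63  81  80  82  82 121]
 [ 82  85  54  44  43  43  42  37  44  44  86]
 [ 81  86  49  43  41  48  64  59  60  58 102]
 [ 79  88  75  72  70 111 179 183 182 176 163]
 [ 80  83  83  84  84 125 203 211 210 196 181]
 [ 81  85  81  84  85 115 202 213 209 181 188]
 [ 80  88  85  84  81  98 189 214 202 181 196]
 [ 76  83  86  83  84  94 178 213 200 185 198]]
260.04347826086956 167.02898550724638 69
[ 0.52689209 -0.25570505  0.07      ] (np.float64(-0.0033020115973077), np.float64(0.057953369140938196))
```

The mark checks at θ≈0 and the handle at about +0.11 rad. Re-gripping to take the last ~4 mm anticlockwise.

Emit:
drive_tool --commands "-12 8.5 0 0 0 0 42;-12 8 0 0 0 0 42;0 0 0 0 0 0 42;0 0 0 0 0 0 42;0 0 -30 0 0 0 42;0 0 -35 0 0 0 42;0 0 -20 0 0 0 42;0 0 -12 0 0 0 42;0 0 0 0 0 0 42;0 0 0 0 0 0 42"

```text
t: 26.68
tool_pos: [0.5475, -0.253, 0.0984]
orientation: [-2.268, -2.174, 0.0]
contact_force: [0.2, -0.5, 0.2]
gripper_width: 0.0418
gripper_force: 0.0
```

Emit:
drive_tool --commands "0 0 0 0 0 0 3;0 0 0 0 0 0 3;0 0 0 0 0 0 3;0 0 0 0 0 0 3;0 0 0 0 0 0 3;0 0 0 0 0 0 3;0 0 0 0 0 0 3"

```text
t: 27.27
tool_pos: [0.5462, -0.2534, 0.1012]
orientation: [2.268, 2.173, -0.003]
contact_force: [-9.9, 0.8, 7.8]
gripper_width: 0.0138
gripper_force: 58.5
```

Emit:
drive_tool --commands "0 -1 0 0 0 0 3;0 -1 0 0 0 0 3;0 -1 0 0 0 0 3;0 0 0 0 0 0 3;0 0 0 0 0 0 3"

```text
t: 27.68
tool_pos: [0.5461, -0.2546, 0.1012]
orientation: [-2.265, -2.173, 0.0]
contact_force: [-11.8, 7.8, 8.6]
gripper_width: 0.0134
gripper_force: 58.7
```

Emit:
drive_tool --commands "0 -1 0 0 0 0 3;0 -1 0 0 0 0 3;0 -0.7 0 0 0 0 3;0 0 0 0 0 0 3;0 0 0 0 0 0 3"

```text
t: 28.1
tool_pos: [0.5459, -0.2575, 0.1011]
orientation: [-2.265, -2.173, 0.001]
contact_force: [-11.4, 7.1, 8.7]
gripper_width: 0.0139
gripper_force: 58.7
```

Emit:
drive_tool --commands "0 0 0 0 0 0 10;0 0 0 0 0 0 25;0 0 0 0 0 0 38;0 0 0 0 0 0 40;0 0 25 0 0 0 40;0 0 35 0 0 0 40;0 0 35 0 0 0 50;10 -5 0 0 0 0 60;14 -8 0 0 0 0 60;0 0 0 0 0 0 60"

```text
t: 28.93
tool_pos: [0.5731, -0.2726, 0.1942]
orientation: [2.266, 2.172, 0.002]
contact_force: [0.1, -0.9, -0.7]
gripper_width: 0.0602
gripper_force: 0.0
```

Emit:
drive_tool --commands "0 0 0 0 0 0 60;0 0 0 0 0 0 60;0 0 0 0 0 0 60;0 0 0 0 0 0 60"

```text
t: 29.27
tool_pos: [0.5709, -0.2712, 0.1931]
orientation: [-2.267, -2.174, 0.0]
contact_force: [0.4, 0.1, 0.2]
gripper_width: 0.06
gripper_force: 0.0
```

```bash
python3 - <<'E'
from h import *
p=imaging.read_camera('wrist');save(p,'w8.png',(200,90,440,270),3)
m=pin(p);print(th(m));s=w2px(p,[.5848,-.258,.081]);print('seed',s, disc(p,s,(48,68),.081))
k=w2px(p,[*pos(0,.056),.07]).astype(int);g=cv2.cvtColor(p['pixels'],cv2.COLOR_RGB2GRAY)[k[1]-12:k[1]+13,k[0]-12:k[0]+9]
v,u=np.nonzero(g<55);w=px2w(p,u.mean()+k[0]-12,v.mean()+k[1]-12,z=.07);print(len(u),w,th(w))
print('rail/pocket');holes(p,.022)
E
```

```text
n 422 mean [ 0.5473 -0.2556  0.123 ] box [ 0.5469 -0.2565  0.1227] enc [ 546.9 -256.4] 7.8
(np.float64(0.022140956036513726), np.float64(0.03760450244122283))
seed [333.29277203 167.98469533] (array([ 0.58450541, -0.25810241]), np.float64(0.04621998596806849), 140)
63 [ 0.52720185 -0.25586214  0.07      ] (np.float64(-0.00581242554692388), np.float64(0.057637808872282384))
rail/pocket
hole [435.5  17.3] [ 419    0   38   41 1132] [ 0.6749 -0.1486  0.022 ]
hole [335.5 164.2] [  274   106   120   118 10392] [ 0.5891 -0.2698  0.022 ]
```

Handle sits on the mark (θ ≈ 0 to 0.02). Now over to the knob.

Emit:
drive_tool --commands "2 30 1 0 0 0 60;2 36 1 0 0 0 60;2 36 1 0 0 0 60;2 36 1 0 0 0 60;2 36 1 0 0 0 60;2 36 1 0 0 0 60;2 36 1 0 0 0 60;2 36 1 0 0 0 60;2 36 1 0 0 0 60;2 36 1 0 0 0 60"

```text
t: 30.15
tool_pos: [0.5909, 0.0843, 0.2036]
orientation: [2.267, 2.174, 0.001]
contact_force: [0.4, -0.2, 0.7]
gripper_width: 0.0599
gripper_force: 0.0
```

Emit:
drive_tool --commands "3 34 0 0 0 0 60;3 30 0 0 0 0 60;2 10 0 0 0 0 60;0 0 0 0 0 0 60;0 0 0 0 0 0 60;0 0 0 0 0 0 60;0 0 0 0 0 0 60"

```text
t: 30.73
tool_pos: [0.5994, 0.1548, 0.2034]
orientation: [2.27, 2.172, -0.0]
contact_force: [-0.4, -0.1, -0.4]
gripper_width: 0.0599
gripper_force: 0.0
```

```bash
python3 - <<'E'
from h import *
p=imaging.read_camera('wrist');save(p,'k1.png')
st=env.get_state();print(st['tool_pos'],st['joints'])
for r in nets.outline_of('knob_grip',p)[:2]:
    v,u=np.nonzero(r['pixels']);print(r['conf'],r['rect'],len(u))
W=np.array([px2w_fast(p,u,v,p['depth'][v,u]) for v in range(0,400,1) for u in range(180,460) if p['depth'][v,u]>0])
S=W[(W[:,2]>.09)&(W[:,2]<.125)&(np.hypot(W[:,0]-.603,W[:,1]-.167)<.035)]
print(len(S),np.percentile(S[:,2],[5,50,90,99]))
T=S[S[:,2]>np.percentile(S[:,2],70)-.003]
r=cv2.minAreaRect((T[:,:2]*1000).astype(np.float32));print(r,T.mean(0))
E
```

```text
[0.59947136 0.15485252 0.20345625] [ 1.98043835e-01  1.38942221e-01  1.22839731e+00 -3.63793596e-04
  1.77408244e+00  2.42227240e-01]
0.58 [287.1, 128.4, 352.7, 180.9] 2174
1506 [0.09167782 0.11054968 0.11185339 0.11269461]
((603.4674072265625, 176.33718872070312), (14.221073150634766, 43.8027458190918), 70.31841278076172) [0.60325784 0.17687847 0.11082455]
```

View pics/k1.png

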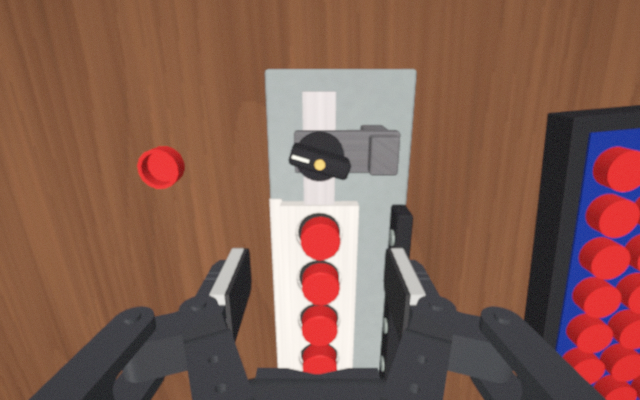

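Knob bar centre (0.6035,0.1763), top z≈0.111, bar axis at -19.7° (knob ≈ 0.30 rad). The brass pin shows at (320,165). Turning the gripper +72.7° to close across the bar.

Emit:
drive_tool --commands "0.5 3 0 0 0 7.1 50;0.5 3 0 0 0 7.1 50;0.5 3 0 0 0 7.1 50;0.5 3 0 0 0 7.1 50;0.5 3 0 0 0 7.1 50;0.5 3 0 0 0 7.1 50;0.5 3 0 0 0 7.1 40;0.5 0.5 0 0 0 7.1 40;0 0 0 0 0 7.1 40;0 0 0 0 0 7.1 40"

```text
t: 31.67
tool_pos: [0.6035, 0.1771, 0.2034]
orientation: [0.576, 3.088, -0.0]
contact_force: [-0.4, 1.1, 1.1]
gripper_width: 0.04
gripper_force: 0.0
```

Emit:
drive_tool --commands "0 0 0 0 0 1.7 40;0 0 -25 0 0 0 40;0 0 0 0 0 0 40;0 0 0 0 0 0 40;0 0 0 0 0 0 40;0 0 0 0 0 0 40"

```text
t: 32.17
tool_pos: [0.6037, 0.1778, 0.1796]
orientation: [0.538, 3.094, 0.001]
contact_force: [0.3, 0.6, 0.1]
gripper_width: 0.0402
gripper_force: 0.0
```

```bash
cat >> h.py <<'E'
def knob(p,c=(.6035,.1763),R=.03,zr=(.08,.125)):
    """top face of the bar and the brass pin, from depth and colour"""
    W=[];col=[]
    a=w2px(p,[c[0],c[1],.105]).astype(int)
    for v in range(max(0,a[1]-90),min(400,a[1]+90)):
        for u in range(max(0,a[0]-90),min(640,a[0]+90)):
            d=p['depth'][v,u]
            if d<=0: continue
            w=px2w_fast(p,u,v,d)
            if zr[0]<w[2]<zr[1] and np.hypot(w[0]-c[0],w[1]-c[1])<R: W.append([*w,u,v]);col.append(p['pixels'][v,u])
    W=np.array(W);col=np.array(col,int)
    br=(col[:,0]-col[:,2]>60)&(col[:,0]>120); dk=(col.max(1)<70)
    D=W[dk];top=D[D[:,2]>np.percentile(D[:,2],90)-.004]
    r=cv2.minAreaRect((top[:,:2]*1000).astype(np.float32))
    print('bar',np.round(r[0],1),np.round(r[1],1),round(r[2],1),'z',np.median(top[:,2]).round(5),len(top))
    if br.any(): print('brass',br.sum(),np.median(W[br],0).round(4),'zmean',W[br][:,2].mean().round(5))
E
python3 - <<'E'
from h import *
p=imaging.read_camera('wrist');save(p,'k2.png')
st=env.get_state();print(st['tool_pos'],st['joints'],st['torque'],st['contact_force'])
R=cv2.Rodrigues(st['orientation'])[0];print('yaw',np.degrees(np.arctan2(R[1,1],R[0,1])))
knob(p)
E
```

```text
[0.60379361 0.17789285 0.17969168] [ 2.32475139e-01  1.64642857e-01  1.24207301e+00  3.90946221e-06
  1.73300085e+00 -9.93818284e-01] [-0.029274    0.00508382 -0.00957908] [ 0.41020306 -0.17100252  0.29499657]
yaw 70.26152010420667
bar [602.4 176.6] [13.7 43.2] 70.7 z 0.11082 1002
brass 110 [6.030e-01 1.763e-01 1.120e-01 3.150e+02 2.050e+02] zmean 0.11208
```

View pics/k2.png

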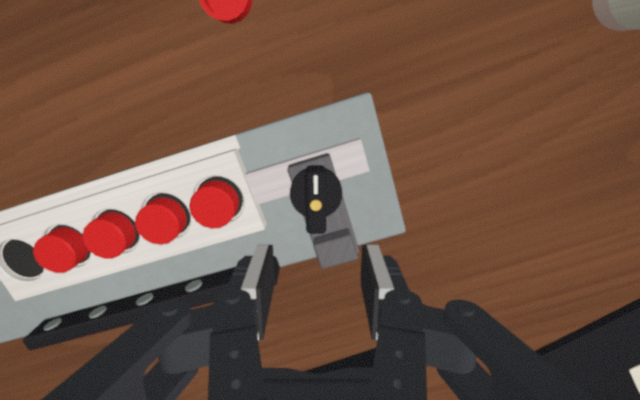

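Bar aligned with the fingers; brass pin at (315,205), white index above it. Descending and gripping.

Emit:
drive_tool --commands "-0.6 -1.2 -25 0 0 0 40;0 0 -25 0 0 0 40;0 0 -20 0 0 0 40;0 0 -10 0 0 0 40;0 0 -4 0 0 0 40;0 0 0 0 0 0 40;0 0 0 0 0 0 3;0 0 0 0 0 0 3;0 0 0 0 0 0 3;0 0 0 0 0 0 3"

```text
t: 33.05
tool_pos: [0.6037, 0.1769, 0.0966]
orientation: [0.537, 3.092, 0.002]
contact_force: [-1.4, -1.0, 5.9]
gripper_width: 0.0125
gripper_force: 60.5
```

Emit:
drive_tool --commands "0 0 0 0 0 0 3;0 0 0 0 0 0 3;0 0 0 0 0 0 3"

```text
t: 33.3
tool_pos: [0.6037, 0.1769, 0.0966]
orientation: [0.537, 3.092, 0.002]
contact_force: [-1.0, -1.2, 6.4]
gripper_width: 0.0126
gripper_force: 60.5
```

```bash
cat > kn.py <<'E'
from h import *
def q():
    p=imaging.read_camera('wrist');st=env.get_state()
    R=cv2.Rodrigues(st['orientation'])[0];y=np.degrees(np.arctan2(R[1,1],R[0,1]))
    print('yaw',y.round(2),'knob~',round((0.30+np.radians((70.3-y)%360)),3),'z',st['tool_pos'].round(4),'tz',st['torque'].round(3),'F',st['contact_force'].round(1),'w',round(st['gripper_width'],4),'j6',st['joints'][5].round(3))
    try: knob(p)
    except Exception as e: print(e)
    return p
if __name__=='__main__': q()
E
python3 - <<'E'
from kn import *
p=q();save(p,'k3.png',(200,120,440,300),2)
E
```

```text
yaw 70.29 knob~ 0.3 z [0.6036 0.1769 0.0966] tz [-0.144  0.122  0.123] F [ 0.2 -0.9  6. ] w 0.0124 j6 -0.996
bar [600.9 179. ] [30.2 31.1] 17.7 z 0.11926 670
brass 231 [6.027e-01 1.764e-01 1.120e-01 3.170e+02 2.740e+02] zmean 0.11194
```

View pics/k3.png

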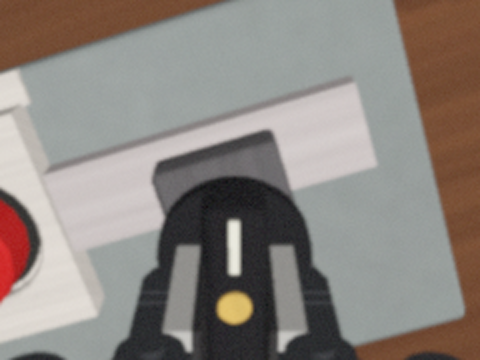

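Grip good; the brass pin is visible at crop (234,308), z baseline 0.1119. Turning clockwise, sinking 4 mm/rad.

Emit:
drive_tool --commands "0 0 -0.4 0 0 -6 3;0 0 -0.4 0 0 -6 3;0 0 -0.4 0 0 -6 3;0 0 -0.4 0 0 -6 3;0 0 -0.5 0 0 -6 3;0 0 -0.4 0 0 -6 3;0 0 0 0 0 0 3;0 0 0 0 0 0 3"

```text
t: 34.02
tool_pos: [0.6032, 0.1761, 0.094]
orientation: [1.469, 2.775, 0.0]
contact_force: [-2.9, -3.0, 6.8]
gripper_width: 0.0122
gripper_force: 60.8
```

```bash
python3 kn.py
```

```text
yaw 34.23 knob~ 0.929 z [0.6032 0.1761 0.094 ] tz [-0.6    0.523 -0.168] F [-3.4 -2.9  7.5] w 0.0122 j6 -0.367
bar [603.8 175.6] [38.2 22.9] 32.5 z 0.11992 512
brass 248 [6.030e-01 1.763e-01 1.094e-01 3.170e+02 2.740e+02] zmean 0.1093
```

Emit:
drive_tool --commands "0 0 -0.4 0 0 -5 3;0 0 -0.3 0 0 -5 3;0 0 -0.4 0 0 -5 3;0 0 0 0 0 0 3"

```text
t: 34.4
tool_pos: [0.6029, 0.176, 0.093]
orientation: [1.824, 2.556, -0.0]
contact_force: [-4.8, -4.3, 8.2]
gripper_width: 0.0122
gripper_force: 60.9
```

```bash
python3 kn.py
```

```text
yaw 19.18 knob~ 1.192 z [0.6029 0.176  0.0929] tz [-0.695  0.85  -0.163] F [-3.8 -3.3  6.9] w 0.0125 j6 -0.104
bar [602.6 177.5] [34.3 38.1] 58.3 z 0.10727 2420
brass 246 [6.030e-01 1.764e-01 1.082e-01 3.160e+02 2.740e+02] zmean 0.10821
```

Emit:
drive_tool --commands "0 0 -0.4 0 0 -5 3;0 0 -0.3 0 0 -5 3;0 0 -0.4 0 0 -5 3;0 0 0 0 0 0 3"

```text
t: 34.78
tool_pos: [0.6025, 0.1759, 0.0919]
orientation: [2.142, 2.297, -0.001]
contact_force: [-6.4, -3.4, 8.4]
gripper_width: 0.0124
gripper_force: 61.0
```

```bash
python3 kn.py
```

```text
yaw 4.18 knob~ 1.454 z [0.6025 0.1759 0.0919] tz [-0.737  1.056 -0.132] F [-4.9 -4.7  9.3] w 0.0121 j6 0.158
bar [598.7 176.8] [23.1 43.6] 3.4 z 0.10619 2374
brass 258 [6.028e-01 1.763e-01 1.071e-01 3.160e+02 2.740e+02] zmean 0.10752
```

Pin z tracks the expected sink so far (no touch until ~1.4). Continuing.

Emit:
drive_tool --commands "-0.5 -0.5 -0.4 0 0 -5 3;0 0 -0.3 0 0 -5 3;0 0 -0.4 0 0 -5 3;0 0 0 0 0 0 3"

```text
t: 35.17
tool_pos: [0.6021, 0.1758, 0.0908]
orientation: [2.423, 1.998, 0.0]
contact_force: [-6.0, -3.6, 8.1]
gripper_width: 0.0122
gripper_force: 61.0
```

```bash
python3 kn.py
```

```text
yaw -10.8 knob~ 1.716 z [0.6021 0.1758 0.0908] tz [-0.6    1.027 -0.159] F [-6.  -3.   8.8] w 0.0126 j6 0.419
bar [603.6 177.3] [33.2 39.5] 25.3 z 0.10516 2404
brass 258 [6.031e-01 1.762e-01 1.062e-01 3.170e+02 2.740e+02] zmean 0.10641
```

Emit:
drive_tool --commands "0 0 -0.4 0 0 -5 3;0 0 -0.3 0 0 -5 3;0 0 -0.4 0 0 -5 3;0 0 0 0 0 0 3"

```text
t: 35.55
tool_pos: [0.6017, 0.1759, 0.0898]
orientation: [2.664, 1.665, -0.001]
contact_force: [-7.4, -2.8, 10.8]
gripper_width: 0.0123
gripper_force: 61.1
```

```bash
python3 kn.py
```

```text
yaw -25.8 knob~ 1.977 z [0.6017 0.1759 0.0898] tz [-0.555  1.375 -0.165] F [-7.3 -3.1  9.5] w 0.0122 j6 0.681
bar [602.6 175.6] [22.8 38.1] 62.2 z 0.11634 479
brass 248 [6.031e-01 1.764e-01 1.050e-01 3.160e+02 2.740e+02] zmean 0.10504
```

Emit:
drive_tool --commands "0 0 -0.4 0 0 -5 3;0 0 -0.3 0 0 -5 3;0 0 -0.4 0 0 -5 3;0 0 0 0 0 0 3"

```text
t: 35.93
tool_pos: [0.6014, 0.1761, 0.0887]
orientation: [-2.858, -1.303, 0.001]
contact_force: [-7.3, -2.8, 11.0]
gripper_width: 0.0122
gripper_force: 61.2
```

```bash
python3 kn.py
```

```text
yaw -40.79 knob~ 2.239 z [0.6014 0.1761 0.0887] tz [-0.508  1.569 -0.197] F [-8.1 -1.4 10.7] w 0.0125 j6 0.942
bar [604.5 177. ] [19.4 38.1] 56.3 z 0.11654 628
brass 247 [6.030e-01 1.762e-01 1.039e-01 3.160e+02 2.740e+02] zmean 0.10396
```

Still no touch at 2.24. Continuing.

Emit:
drive_tool --commands "-0.5 0 -0.4 0 0 -5 3;-0.5 0 -0.3 0 0 -5 3;0 0 -0.4 0 0 -5 3;0 0 0 0 0 0 3"

```text
t: 36.32
tool_pos: [0.601, 0.1764, 0.0877]
orientation: [-3.004, -0.919, -0.001]
contact_force: [-6.5, -0.8, 9.3]
gripper_width: 0.0124
gripper_force: 61.1
```

```bash
python3 kn.py
```

```text
yaw -55.78 knob~ 2.501 z [0.601  0.1764 0.0877] tz [-0.292  1.166 -0.185] F [-6.4 -1.4 10. ] w 0.0122 j6 1.205
bar [603.6 176.6] [18.8 38.6] 34.1 z 0.11626 654
brass 254 [6.031e-01 1.764e-01 1.037e-01 3.165e+02 2.750e+02] zmean 0.10351
```

Emit:
drive_tool --commands "0 0 -0.4 0 0 -5 3;0 0 -0.3 0 0 -5 3;0 0 -0.4 0 0 -5 3;0 0 0 0 0 0 3"

```text
t: 36.7
tool_pos: [0.6008, 0.1767, 0.0867]
orientation: [-3.098, -0.52, -0.001]
contact_force: [-7.3, -0.9, 9.4]
gripper_width: 0.0123
gripper_force: 61.1
```

```bash
python3 kn.py
```

```text
yaw -70.76 knob~ 2.762 z [0.6008 0.1767 0.0867] tz [-0.122  1.329 -0.075] F [-6.4  0.3 10. ] w 0.0121 j6 1.466
bar [603.3 175.7] [21.6 38.9] 26.3 z 0.11859 655
brass 261 [6.032e-01 1.764e-01 1.037e-01 3.160e+02 2.760e+02] zmean 0.10335
```

Emit:
drive_tool --commands "0 0 -0.4 0 0 -5 3;0 0 -0.3 0 0 -5 3;0 0 -0.4 0 0 -5 3;0 0 0 0 0 0 3"

```text
t: 37.08
tool_pos: [0.6007, 0.1771, 0.0857]
orientation: [-3.138, -0.111, -0.001]
contact_force: [-7.1, 0.7, 9.8]
gripper_width: 0.0122
gripper_force: 61.2
```

```bash
python3 -c "
from kn import *
p=q();save(p,'k4.png',(200,120,440,300),2)"
```

```text
yaw -85.75 knob~ 3.024 z [0.6007 0.1771 0.0857] tz [ 0.031  1.367 -0.145] F [-7.1  0.3 10.7] w 0.012 j6 1.728
bar [602.3 175.9] [21.9 39.1] 4.9 z 0.12275 665
brass 275 [6.034e-01 1.764e-01 1.035e-01 3.160e+02 2.770e+02] zmean 0.10315
```

View pics/k4.png

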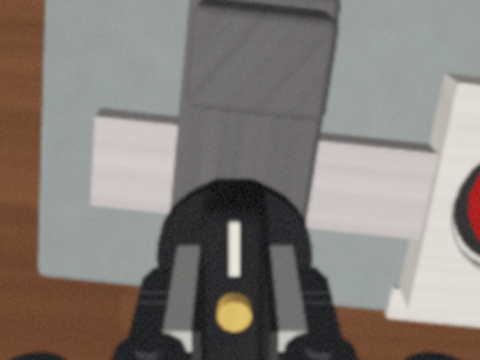

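The pin stops sinking at k≈2.37, which is touch, so the target is about 3.94. Joint 6 would run out, so I'll turn another 25°, then re-grip half a turn back.

Emit:
drive_tool --commands "0 0 -0.4 0 0 -5 3;0 0 -0.3 0 0 -5 3;0 0 -0.4 0 0 -5 3;0 0 -0.3 0 0 -5 3;0 0 -0.4 0 0 -5 3;0 0 0 0 0 0 3;0 0 0 0 0 0 3"

```text
t: 37.72
tool_pos: [0.6008, 0.1777, 0.0841]
orientation: [-3.088, 0.564, -0.0]
contact_force: [-6.6, 2.2, 10.3]
gripper_width: 0.0124
gripper_force: 61.3
```

```bash
python3 kn.py
```

```text
yaw -110.67 knob~ 3.458 z [0.6008 0.1777 0.0841] tz [ 0.335  1.371 -0.14 ] F [-6.1  2.4 11.3] w 0.0124 j6 2.164
bar [602.7 176.1] [39.1 22.3] 69.4 z 0.12216 539
brass 308 [6.038e-01 1.760e-01 1.033e-01 3.170e+02 2.780e+02] zmean 0.1027
```

Emit:
drive_tool --commands "0 0 0 0 0 0 12;0 0 0 0 0 0 30;0 0 0 0 0 0 40;0 0 0 0 0 0 40;0 0 25 0 0 0 40;0 0 35 0 0 0 40;0 0 0 0 0 0 40;0 0 0 0 0 0 40;0 0 0 0 0 0 40"

```text
t: 38.52
tool_pos: [0.6013, 0.1762, 0.1408]
orientation: [3.09, -0.565, 0.0]
contact_force: [0.4, -0.1, -1.0]
gripper_width: 0.0399
gripper_force: 0.0
```

```bash
python3 kn.py; python3 kn.py
```

```text
yaw -110.72 knob~ 3.459 z [0.6008 0.1761 0.1397] tz [0.042 0.022 0.011] F [ 0.   0.3 -0.3] w 0.0402 j6 2.163
bar [603.7 175.6] [13.9 42.5] 69.6 z 0.09821 1239
brass 158 [6.032e-01 1.761e-01 1.033e-01 3.150e+02 2.250e+02] zmean 0.10271
yaw -110.72 knob~ 3.459 z [0.6006 0.1761 0.1393] tz [-0.047 -0.055 -0.034] F [ 0.5  0.2 -0.2] w 0.0401 j6 2.163
bar [603.6 175.8] [13.6 42.9] 68.9 z 0.09826 1229
brass 157 [6.034e-01 1.762e-01 1.035e-01 3.140e+02 2.250e+02] zmean 0.10275
```

Bar now at k=3.459; its top sank 12.6 mm as expected, and foot compression reads ≈4.0 mm. Target is about 3.95, another 28°. Rotating the gripper back half a turn.

Emit:
drive_tool --commands "0.4 0 0 0 0 7.1 40;0.4 0 0 0 0 7.1 40;0.4 0 0 0 0 7.1 40;0.4 0 0 0 0 7.1 40;0.4 0 0 0 0 7.1 40;0.4 0.4 0 0 0 7.1 40;0 0 0 0 0 7.1 40;0 0 0 0 0 7.1 40;0 0 0 0 0 7.1 40;0 0 0 0 0 7.1 40"

```text
t: 39.45
tool_pos: [0.603, 0.1765, 0.1392]
orientation: [-2.839, -1.343, 0.005]
contact_force: [1.0, 0.1, -0.4]
gripper_width: 0.04
gripper_force: 0.0
```

Emit:
drive_tool --commands "0 0 0 0 0 7.1 40;0 0 0 0 0 7.1 40;0 0 0 0 0 7.1 40;0 0 0 0 0 7.1 40;0 0 0 0 0 7.1 40;0 0 0 0 0 7.1 40;0 0 0 0 0 7.1 40;0 0 0 0 0 7.1 40;0 0 0 0 0 7.1 40;0 0 0 0 0 7.1 40"

```text
t: 40.28
tool_pos: [0.603, 0.1765, 0.1392]
orientation: [-1.531, -2.741, 0.003]
contact_force: [0.5, -0.4, -0.1]
gripper_width: 0.0397
gripper_force: 0.0
```

Emit:
drive_tool --commands "0 0 0 0 0 7.1 40;0 0 0 0 0 7.1 40;0 0 0 0 0 7.1 40;0 0 0 0 0 7.1 40;0 0 0 0 0 7.1 40;0 0 0 0 0 2.5 40;0 0 0 0 0 0 40;0 0 0 0 0 0 40;0 0 0 0 0 0 40"

```text
t: 41.03
tool_pos: [0.6033, 0.1766, 0.1402]
orientation: [-0.567, -3.089, 0.001]
contact_force: [-0.3, -0.4, 0.4]
gripper_width: 0.0402
gripper_force: 0.0
```

```bash
python3 kn.py;python3 kn.py
```

```text
yaw 69.21 knob~ 0.319 z [0.6034 0.1766 0.1405] tz [ 0.019 -0.002  0.021] F [ 0.3 -0.1 -0.3] w 0.0399 j6 -0.977
bar [602.3 176.8] [13.9 42.7] 68.6 z 0.0984 1263
brass 175 [6.025e-01 1.766e-01 1.035e-01 3.180e+02 2.230e+02] zmean 0.10262
yaw 69.23 knob~ 0.319 z [0.6035 0.1767 0.1407] tz [0.007 0.006 0.02 ] F [-0.2 -1.3 -0.1] w 0.0401 j6 -0.978
bar [602.4 176.7] [13.8 43.1] 68.6 z 0.09839 1252
brass 167 [6.025e-01 1.765e-01 1.035e-01 3.170e+02 2.230e+02] zmean 0.10264
```

Emit:
drive_tool --commands "0 0 -25 0 0 0 40;0 0 -20 0 0 0 40;0 0 -8 0 0 0 40;0 0 -3 0 0 0 40;0 0 0 0 0 0 40;0 0 0 0 0 0 3;0 0 0 0 0 0 3;0 0 0 0 0 0 3;0 0 0 0 0 0 3;0 0 0 0 0 0 3"

```text
t: 41.97
tool_pos: [0.6044, 0.1767, 0.0872]
orientation: [0.565, 3.088, 0.001]
contact_force: [-1.0, -1.5, 6.1]
gripper_width: 0.0119
gripper_force: 59.9
```

Emit:
drive_tool --commands "0 0 0 0 0 0 3;0 0 0 0 0 0 3;0 0 -0.3 0 0 -5 3;0 0 -0.4 0 0 -5 3;0 0 -0.3 0 0 -5 3;0 0 -0.4 0 0 -5 3;0 0 -0.3 0 0 -5 3;0 0 -0.3 0 0 -4 3;0 0 0 0 0 0 3;0 0 0 0 0 0 3"

```text
t: 42.8
tool_pos: [0.6039, 0.1758, 0.0852]
orientation: [1.321, 2.848, -0.001]
contact_force: [-3.9, -4.8, 8.1]
gripper_width: 0.0118
gripper_force: 60.2
```

```bash
python3 kn.py
```

```text
yaw 40.24 knob~ 0.825 z [0.6039 0.1758 0.0852] tz [-0.784  0.669 -0.078] F [-3.8 -3.3  7.1] w 0.0121 j6 -0.472
bar [600.7 178.9] [35. 25.] 14.0 z 0.11659 575
brass 363 [6.022e-01 1.772e-01 1.031e-01 3.160e+02 2.730e+02] zmean 0.10178
```

Turned to k≈3.965. Releasing, lifting and checking.

Emit:
drive_tool --commands "0 0 0 0 0 0 12;0 0 0 0 0 0 30;0 0 0 0 0 0 40;0 0 0 0 0 0 40;0 0 25 0 0 0 40;0 0 35 0 0 0 40;0 0 0 0 0 0 40;0 0 0 0 0 0 40;0 0 0 0 0 0 40"

```text
t: 43.6
tool_pos: [0.6037, 0.1769, 0.1429]
orientation: [1.32, 2.851, 0.0]
contact_force: [0.3, 0.2, -0.6]
gripper_width: 0.0398
gripper_force: 0.0
```

```bash
python3 kn.py; python3 -c "
from kn import *
p=q();save(p,'k5.png',(200,100,440,280),2.5)"
```

```text
yaw 40.29 knob~ 0.824 z [0.6032 0.1767 0.1418] tz [ 0.002 -0.037  0.001] F [-0.6 -0.4  0.4] w 0.04 j6 -0.472
bar [602.2 177.5] [13.5 41.7] 40.8 z 0.09649 1108
brass 185 [6.025e-01 1.769e-01 1.032e-01 3.150e+02 2.210e+02] zmean 0.10176
yaw 40.3 knob~ 0.824 z [0.603  0.1767 0.1413] tz [-0.044 -0.034  0.027] F [ 0.7  0.5 -0.2] w 0.04 j6 -0.472
bar [602.4 177.1] [13.6 42.4] 41.0 z 0.09646 1130
brass 190 [6.026e-01 1.768e-01 1.034e-01 3.160e+02 2.220e+02] zmean 0.10165
```

View pics/k5.png

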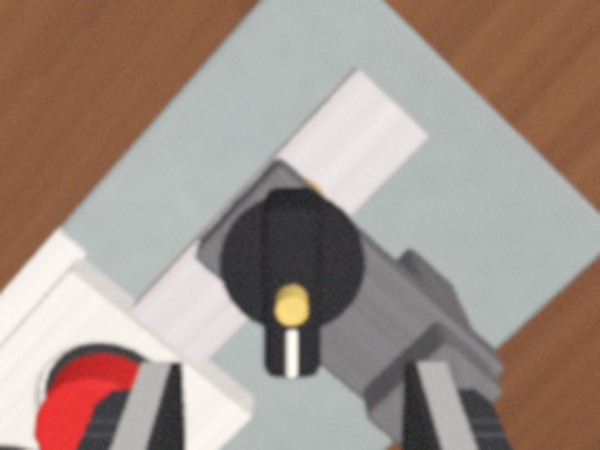

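```bash
python3 - <<'E'
from h import *
Z=[]
for k in range(3):
    p=imaging.read_camera('wrist')
    a=w2px(p,[.603,.1765,.103]).astype(int)
    for v in range(a[1]-14,a[1]+15):
        row=[]
        for u in range(a[0]-9,a[0]+10):
            c=p['pixels'][v,u].astype(int)
            if c[0]-c[2]>60 and c[0]>120: row.append(px2w_fast(p,u,v,p['depth'][v,u])[2])
        if row and k==0: print(v,len(row),np.round(np.array(row)*1000,1).mean().round(2))
        elif row: Z.append((v,np.mean(row)*1000))
Z=np.array(Z)
for v in np.unique(Z[:,0]): print(int(v),Z[Z[:,0]==v,1].mean().round(2),end='; ')
E
```

```text
214 4 96.9
215 7 97.56
216 9 98.72
217 11 99.52
218 13 100.49
219 13 101.92
220 13 116.3
221 13 103.04
222 14 102.59
223 14 103.04
224 14 102.6
225 14 102.9
226 14 102.78
227 13 102.73
228 12 102.5
229 10 101.75
230 7 99.89
214 120.13; 215 97.55; 216 98.6; 217 99.62; 218 100.69; 219 101.75; 220 102.66; 221 103.05; 222 103.18; 223 102.81; 224 102.62; 225 102.82; 226 103.34; 227 102.68; 228 102.73; 229 102.12; 230 99.72;
```

Pin rise is about 5.2–6.4 mm, consistent with a quarter turn past touch. Final check of the caps, then hand in.

Emit:
drive_tool --commands "0 0 35 0 0 0 40;0 0 35 0 0 0 40;0 0 0 0 0 0 40;0 0 0 0 0 0 40"

```text
t: 44.18
tool_pos: [0.6047, 0.177, 0.2162]
orientation: [1.319, 2.847, 0.005]
contact_force: [0.2, -0.4, -1.1]
gripper_width: 0.0399
gripper_force: 0.0
```

```bash
python3 - <<'E'
from h import *
p=imaging.read_camera('scene')
for c,s in caps(p):
    if 150<c[1]<240: print('scene',c.round(1),s[4],px2w(p,*c,z=.04).round(4))
p=imaging.read_camera('wrist');tilt(p)
print(env.hand_in())
E
```

```text
scene [369.9 195.1] 79 [0.47   0.1587 0.04  ]
scene [460.4 197.6] 143 [0.4212 0.4224 0.04  ]
scene [281.5 216.7] 144 [ 0.598  -0.0751  0.04  ]
scene [298.9 220.6] 141 [ 0.5998 -0.0232  0.04  ]
scene [316.8 224.9] 148 [0.6024 0.0295 0.04  ]
scene [334.9 229. ] 149 [0.6043 0.0816 0.04  ]
cap [173.  68.] 1802 [0.4425 0.1556 0.0081] z [ 8.1  8.6 20.6  6.2  7.4] xy@z [0.443  0.1552 0.0081]
cap [253. 229.] 1220 [0.597  0.0869 0.041 ] z [41.  40.1 40.9 39.7 40.7] xy@z [0.5976 0.0864 0.041 ]
cap [208. 276.] 2167 [0.5934 0.0133 0.0411] z [41.1 20.7 40.9 39.4 33.8] xy@z [0.5943 0.0127 0.0411]
the job is handed in; nothing more can be done
None
```

I've handed the job in, with no score reported back: the four rim-down caps sit in pockets 2–5, the wheel was wound clockwise past its mark and brought back anticlockwise onto it (within about 0.02 rad), and the clamp knob is about a quarter turn past touch, give or take 0.1 rad because the touch point was read from the rising brass pin.

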